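Unsnap the console cover and shoot its lock-out bolt

TASK

Lock the machine console out for servicing: pinch the orange release tab in towards the black rib beside it, swing the cover's lower edge up so that it pivots about its upper edge, and only then draw it out of the frame. Lay the cover in the middle of the rubber mat, flat, outer side up and without dropping it, then slide the red-knobbed bolt inside the console fully home through its brass keeper. Leave the screwdriver, the brass tin and the pencil that lie about where they are.

Things in the scene. Friction and masses are not known exactly. Their poses are not given: they have to be found in the camera images.
- console: Blue wedge-shaped machine console, 182 deep, 202 wide, 137 high, fixed, left or right of the robot's middle (mat on the other side). Origin: middle of its underside, z up, front to -x. Its front face is tilted 30 degrees from level, rising away from the robot, and holds grey frame and black cover. Along its top, 76 behind the origin, stands a carrying handle: bar along y, 134 wide, top at 181; keep the gripper clear.
- frame: Grey frame in the console's sloping face. Origin: middle of the face at its outer surface, about 92 above the bench; x up the slope, y across (left, seen from the robot), z straight out of the face. Opening x -64 to +58, y -77 to +77; lips 6 thick (z -6 to 0). Behind the cover: cavity, floor at z -55; ledges at both sides (z -12 and below) leave 138 clear in y.
- cover: Black snap-in cover, loose, 0.1 to 0.25 kg. Origin: middle of its underside; x to its upper edge, z out of its outer face. Seated: axes as the frame's, origin at z -12 in the frame (2 to 3 mm play). Plate 5 thick, x -60 to +56, 150 wide; two lugs reach on to x +68 under the upper lip. Swung up 20 degrees or more, it can be drawn out along its own -x by 20 mm or more.
- release_tab (a joint): Travel (m) of the orange tab: 0 out (its tooth holds the cover's lower edge under the frame's lower lip), 0.009 pressed fully towards the rib, +x of the cover; the tooth is clear from about 0.007. Spring 3.6 N at 0, 7.2 N fully pressed; springs back when let go. Tab and rib measure 32 along x over their outsides, 23 fully pressed.
- tab_top (a point): Middle of the top of the tab's upright orange finger piece on the cover: 9 thick along the cover's x, 30 wide in y, top 30 above the cover's underside (25 above its face); at cover x -17.5 when unpressed.
- rib_top (a point): Middle of the top of the fixed black rib on the cover, up the slope from the tab: 9 thick (cover x +1 to +10), 32 wide in y, top 31 above the cover's underside. Axes as the cover's.
- pivot_edge (a point): Middle of the lower edge of the frame's upper lip, x +58, z -6 in the frame: the cover pivots about the line through it along the frame's y. Axes as the frame's.
- cover_top_edge (a point): Middle of the cover's upper edge, level with the lug ends on its outer face (x +68, z +5 in the cover); seated, it lies 10 mm in under the upper lip.
- lock_bolt (a joint): Travel (m) of the steel barrel bolt inside the console: 0 drawn, 0.036 fully home; grows as the knob moves to the frame's +y. Dry friction about 3 N, 4 N s/m damping; it stays where it is left. It starts between 0 and 0.008.
- bolt_knob (a point): Middle of the top of the bolt's red upright knob, 14 along the frame's x, 16 along y. The top lies at x 0, z -15 in the frame, y -20 at travel 0, +16 fully home. It stands 23 clear above the rod (10 thick, top at z -38) and 21 above the guides and keeper (20 wide in x, tops at z -36).
- mat: Black rubber mat 240 x 240, 4 thick, fixed on the bench. Origin: middle of its underside; z up.
- the_turnscrew: Bystander: screwdriver with a dark wooden handle, 230 long, 27 high, loose on the bench between console and mat. Origin: middle of its underside; its length is y.
- the_brass_tin: Bystander: open brass tin, 58 across, 39 high, loose, beyond the middle of the bench. Origin: middle of its underside.
- the_pencil_1: Bystander: orange pencil, 150 long, 8 thick, loose, beside the screwdriver. Origin: middle of its underside; its length is y.
Mind the look-alikes: they are no part of the job. Leave any green look-alike of the cover alone.

How it is judged:
By the outcome, as a careful person would: the job done as asked, in the order asked, and still so for the second after the job is handed in, with the robot touching nothing.
It also fails if it takes over 61 s, if anything falls off the work surface, if the arm or the gripper's body presses on something with over 40 N, if the wrist force passes 120 N, or if a joint passes its speed limit or range.

ROBOT

A 7-joint arm with a two-finger parallel gripper is mounted at the origin on a cart in front of the work surface, level with it; the furniture and walls round the work are solid. World frame = base frame: x ahead of the robot, y to its left, z up, the work surface at z = 0. Lengths are in m, angles in rad, forces in N, time in s.
With the tool pointing down it reaches from about 0.4 to 0.85 m from the base axis. Payload 4.5 kg.
Tool frame: the origin (TCP) lies between the finger pads; the fingertips stand 11 mm ahead of it and the grasp point (between the pads) lies 8 mm behind it (r.tip_reach is the distance from the TCP to the fingertips, in m); x points along the fingers, y is the direction in which the jaws open and shut, and the axes are right-handed (so a half turn about x gives the same grasp; the last joint's range is limited). The gripper opens to 88 mm and grips with 3 to 60 N. Pads are 18 mm wide; open, the fingers measure 123 mm over their backs; the gripper's body (75 mm by 187 mm) begins 45 mm behind the grasp point.
Start: joints at [1.205, 0.689, -0.195, 1.565, 0.157, 0.902, -0.215], TCP at [0.243, -0.576, 0.25] pointing down, gripper open.
Joint ranges: [-3.01, 3.01], [-0.46, 2.08], [-1.47, 1.51], [0.13, 2.56], [-1, 4.14], [0.04, 2.09], [-2.66, 2.66]. Speed limits (rad/s): [2.57, 2.57, 3.14, 3.14, 3.14, 3.14, 3.14].

INTERFACE

Orientations are given as a unit quaternion [x, y, z, w].
In Python, from plant import r gives the robot as it stands.
- The arm moves only by the tool drive_tool, never from a script. Its argument "deltas" is a list of rows, each a list of 3 entries, a list of its own where there are three numbers: the turn, a rotation vector about the tool's x, y, z in degrees, then the shift along the tool's x, y, z in cm, then the finger opening in cm, from 0 to 8.81. A call has 1 to 12 rows; each row shifts and turns the commanded pose from where the row before left it, along the tool's axes as they then stand; what a row does not reach is not made up. A row lasts 1/12 s, in which the tool goes at most 41.7 mm and 7.16 degrees, less where a joint would pass 70% of its speed; a pose out of reach is approached as far as the arm can. A call is refused whole if a number of a shift passes 4.17 or a number of a turn 7.16, either way. A call with a gripper value outside its range is refused whole. The fingers move at their own pace and stop on an object; "force" is the grip in N (left out, the last holds). Time passes only in rows, so rows that do not move let the fingers close. It gives the time, the measured TCP pose, the force and the opening at its end, in the units of the state.
- r.get_state(): the state, without advancing time (a new reading comes with each control period).
- r.snapshot(name): name is "scene" or "side" or "wrist"; returns a dict with "color" (420x560x3 uint8, red, green, blue), "fov_y" (degrees; the focal length in pixels is half the picture's height over the tangent of half this angle, whatever the lens; pixels are square), "cx", "cy" (the principal point, pixels), "k1" (the pictures are not rectified: a ray, as slopes to the right and down, at radius r is drawn at 1 + k1 r^2 times it, then the intrinsics apply), "extrinsics" (4x4, takes a point from world to camera coordinates); the wrist camera has in their place "tool_from_camera" (4x4, takes a point from camera to tool coordinates, whose origin is the TCP and whose axes are the tool frame's). Camera axes: x right, y up, looking along -z (the intrinsics and any distortion apply to the point x, -y, -z); pixel columns grow to the right and rows downward; lengths in m; the calibration is good to about 2 mm. A picture is of the moment at which its call begins: read the wrist's pose just before it. There is no depth.
- r.finish_job(): hands the job in, once; it reports no verdict.
The state is a dict: "clock": time; "q": joint angles; "qd": joint speeds; "joint_torque": joint torques, N m; "tool_pos": TCP position; "eef_rot": TCP orientation; "contact_force": force on the tool from outside, world axes, zero at the start; "moment": the same for the moment, N m; "opening": opening from 0.0 (shut) to 1.0 (fully open).
Only numpy, scipy, OpenCV 4.12 (cv2) and the standard library are available. Lean on these libraries where they do the work, as an engineer would, in place of code of your own. Each camera call takes 0.05 s, during which the arm holds its last target. There are 200 camera calls.

## Working session

There is one attempt and no reset: what is moved stays moved. The work goes in short steps, Python scripts to look and compute and a tool call to move; the robot and the scene stay as the last step left them, time stands still between calls to the robot, and variables do not carry over. Pictures are saved under pics/ and viewed, about 8 in all and at most 12, crops included, and the job is handed in when it is done.

Besides the shell and the picture viewer there is one more tool, called after "Emit:" by a JSON object that holds its "method" and its "body", one argument or row to a line. drive_tool: Moves the arm, as the interface text tells. Its arguments: {"type":"object","properties":{"deltas":{"type":"array","items":{"type":"array"}},"force":{"type":"number"}},"required":["deltas"]}

```bash
mkdir -p pics; ls; cat > h.py <<'E'
import numpy as np, cv2
from scipy.spatial.transform import Rotation as R
from plant import r
def cam(s, st=None):
    h=s['color'].shape[0]; f=h/2/np.tan(np.radians(s['fov_y'])/2)
    if 'extrinsics' in s: T=np.linalg.inv(np.array(s['extrinsics']))
    else:
        W=np.eye(4); W[:3,:3]=R.from_quat(st['eef_rot']).as_matrix(); W[:3,3]=st['tool_pos']
        T=W@np.array(s['tool_from_camera'])
    return dict(f=f,cx=s['cx'],cy=s['cy'],k1=s['k1'],T=T)
def ray(c,u,v):
    d=np.array([(u-c['cx'])/c['f'],(v-c['cy'])/c['f']]); p=d.copy()
    for _ in range(20): p=d/(1+c['k1']*(p@p))
    w=c['T'][:3,:3]@np.array([p[0],-p[1],-1]); return c['T'][:3,3],w/np.linalg.norm(w)
def onz(c,u,v,z):
    o,d=ray(c,u,v); return o+d*(z-o[2])/d[2]
def proj(c,P):
    P=np.atleast_2d(P); q=(P-c['T'][:3,3])@c['T'][:3,:3]
    s=np.stack([q[:,0]/-q[:,2],-q[:,1]/-q[:,2]],1)
    return s*(1+c['k1']*(s**2).sum(1))[:,None]*c['f']+[c['cx'],c['cy']]
def tri(rays):
    A=np.zeros((3,3));b=np.zeros(3)
    for o,d in rays:
        M=np.eye(3)-np.outer(d,d);A+=M;b+=M@o
    x=np.linalg.solve(A,b); return x,[np.linalg.norm((np.eye(3)-np.outer(d,d))@(x-o)) for o,d in rays]
def snap(n,fn):
    st=r.get_state(); s=r.snapshot(n); c=cam(s,st); np.savez('pics/'+fn+'.npz',img=s['color'],**c)
    cv2.imwrite('pics/'+fn+'.png',s['color'][:,:,::-1]); return s['color'],c
def load(fn):
    d=np.load('pics/'+fn+'.npz'); return d['img'],{k:d[k] for k in ('f','cx','cy','k1','T')}
E
python3 - <<'E'
from h import *
print(r.get_state())
for n in('scene','side','wrist'):
    im,c=snap(n,n+'0'); print(n,c['f'],c['k1'],c['T'].round(3).tolist())
E
```

```text
pics
{'clock': 0.0, 'q': array([ 1.20481315,  0.68998019, -0.19452804,  1.56631584,  0.1573277 ,
        0.90249064, -0.2150983 ]), 'qd': array([ 2.61478257e-04,  9.18986403e-04,  8.32096584e-05, -6.54678061e-04,
       -1.21024783e-05,  1.29734017e-03,  1.68071087e-04]), 'joint_torque': array([ 8.17318451e-04, -5.27563834e+01, -1.26690131e+00, -1.53428346e+01,
       -5.28004928e-02,  6.67666522e-03,  1.34150887e-04]), 'tool_pos': array([ 0.24298732, -0.57518543,  0.24892025]), 'eef_rot': array([-0.69284403, -0.14105498,  0.69319376, -0.13983221]), 'contact_force': array([-0.7855655 , -0.10829654, -0.24125165]), 'moment': array([-0.04525157, -0.02528921,  0.05986586]), 'opening': 0.9995691318930803}
scene 527.2299157285296 0.06717033465608829 [[-0.616, 0.482, -0.623, -0.307], [-0.788, -0.368, 0.494, 0.642], [0.009, 0.795, 0.606, 0.918], [0.0, 0.0, 0.0, 1.0]]
side 469.0674071909467 -0.02733330515564399 [[-1.0, -0.008, 0.016, 0.584], [0.018, -0.654, 0.756, 0.834], [0.004, 0.756, 0.654, 0.83], [0.0, 0.0, 0.0, 1.0]]
wrist 304.4224601430306 -0.0453017422572255 [[0.389, 0.875, 0.287, 0.318], [-0.921, 0.371, 0.119, -0.543], [-0.002, -0.311, 0.95, 0.385], [0.0, 0.0, 0.0, 1.0]]
```

View pics/scene0.png

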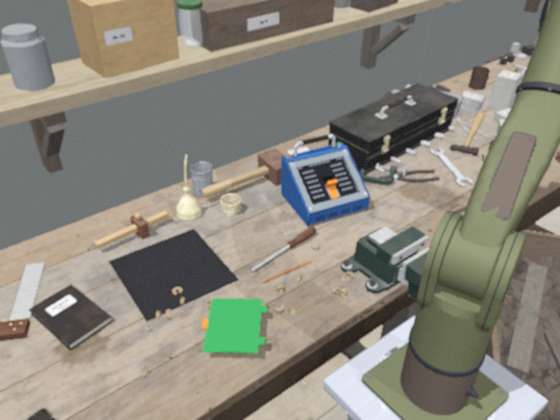

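View pics/side0.png

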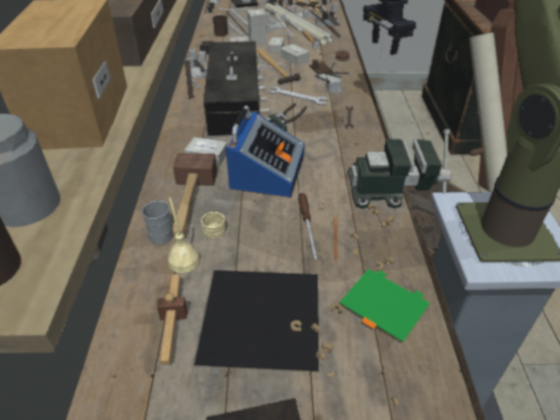

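The scene view shows the console with the black cover and orange tab at about (333,187), the mat at (172,272), and the green look-alike at (235,325). The screwdriver is at (285,250), the pencil at (288,272) and the tin at (231,204). In the side view the console is at (267,152) and the mat at (262,318).

Things that could be mistaken for the cover:
- The green plate at scene (235,325), which is to be left alone.
- The black toolbox at (395,125).
- The notebook at (70,315), which could also pass for the mat.

I choose the black cover in the blue console, and next check it in a close crop.

```bash
python3 - <<'E'
from h import *
a,ca=load('scene0'); b,cb=load('side0')
A=cv2.resize(a[135:230,270:380],None,fx=3.6,fy=3.6,interpolation=cv2.INTER_CUBIC)
B=cv2.resize(b[100:200,215:315],None,fx=3.42,fy=3.42,interpolation=cv2.INTER_CUBIC)
cv2.imwrite('pics/crop1.png',np.hstack([A,B[:342]])[:,:,::-1])
rr=[]
for im,c,(y0,y1,x0,x1) in((a,ca,(135,230,270,380)),(b,cb,(100,200,215,315))):
    h=cv2.cvtColor(im,cv2.COLOR_RGB2HSV); m=cv2.inRange(h,(5,150,120),(20,255,255)); k=np.zeros_like(m);k[y0:y1,x0:x1]=1
    v,u=np.nonzero(m*k); print('orange',len(u),u.mean(),v.mean(),u.min(),u.max(),v.min(),v.max()); rr.append(ray(c,u.mean(),v.mean()))
print('tab~',tri(rr))
for n,im,c,(y0,y1,x0,x1) in(('scene',a,ca,(225,320,100,240)),('side',b,cb,(260,375,190,330))):
    m=(im.max(2)<45).astype(np.uint8); k=np.zeros_like(m);k[y0:y1,x0:x1]=1
    m=cv2.morphologyEx(m*k,cv2.MORPH_CLOSE,np.ones((9,9)))
    ct=max(cv2.findContours(m,0,1)[0],key=cv2.contourArea); hull=cv2.convexHull(ct)
    q=cv2.approxPolyDP(hull,8,True)[:,0]
    P=np.array([onz(c,u,v,.004) for u,v in q]); print(n,q.tolist(),P.round(3).tolist(),P.mean(0),[np.linalg.norm(P[i]-P[i-1]).round(3) for i in range(len(P))])
for n,c,u,v in(('pencil',cb,335,238),('sdtip',cb,314,257),('sdend',cb,304,196),('tin',cb,213,236),('vise',cb,380,150)): print(n,onz(c,u,v,.01).round(3))
E
```

```text
orange 144 331.86805555555554 186.59722222222223 325 337 178 197
orange 113 282.4424778761062 152.4070796460177 276 290 143 161
tab~ (array([ 0.56355383, -0.24133538,  0.07918146]), [np.float64(0.0029204172983693854), np.float64(0.0029204172983694613)])Traceback (most recent call last):
  File "<stdin>", line 14, in <module>
ValueError: max() iterable argument is empty
```

View pics/crop1.png

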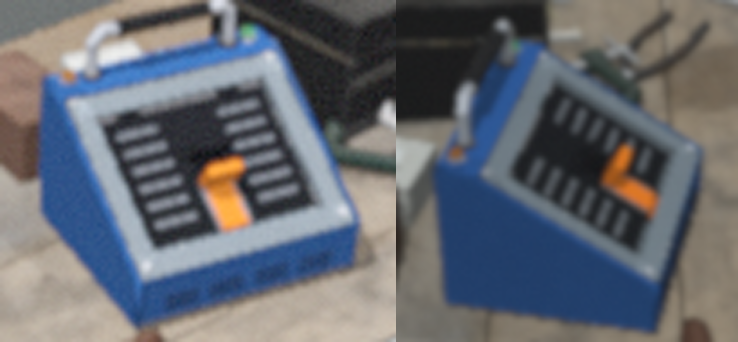

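View 3 shows the black cover with its orange tab in the blue console's sloping face, so the choice is right. The tab finger top is at about scene (333,185) and side (280,147).

```bash
python3 - <<'E'
from h import *
a,ca=load('scene0'); b,cb=load('side0')
print(a[260,170],b[310,250])
for n,im,c,s in(('scene',a,ca,(165,262)),('side',b,cb,(250,310))):
    m=cv2.morphologyEx((cv2.GaussianBlur(im,(3,3),0).max(2)<62).astype(np.uint8),cv2.MORPH_OPEN,np.ones((3,3)))
    l=cv2.connectedComponents(m)[1]; m=(l==l[s[1],s[0]]).astype(np.uint8)
    ct=max(cv2.findContours(m,0,1)[0],key=cv2.contourArea); q=cv2.approxPolyDP(cv2.convexHull(ct),8,True)[:,0]
    P=np.array([onz(c,u,v,.004) for u,v in q]); print(n,q.tolist(),P.round(3).tolist(),P.mean(0),[np.linalg.norm(P[i]-P[i-1]).round(3) for i in range(len(P))])
for n,c,u,v in(('pencil',cb,335,238),('sdtip',cb,314,257),('sdend',cb,304,196),('tin',cb,213,236),('vise',cb,380,150)): print(n,onz(c,u,v,.01).round(3))
st=r.get_state();M=R.from_quat(st['eef_rot']).as_matrix();print(M.round(3))
s=r.snapshot('wrist');print(np.array(s['tool_from_camera']).round(4))
E
```

```text
[58 56 63] [40 41 44]
scene [[559, 0], [559, 419], [0, 419], [0, 0]] [[1.271, -2.705, 0.004], [-0.184, -0.134, 0.004], [0.454, 0.69, 0.004], [3.191, -0.092, 0.004]] [ 1.18317838 -0.56000982  0.004     ] [np.float64(3.243), np.float64(2.955), np.float64(1.042), np.float64(2.847)]
side [[214, 272], [315, 275], [317, 369], [196, 364]] [[0.726, 0.129, 0.004], [0.495, 0.141, 0.004], [0.507, 0.372, 0.004], [0.739, 0.359, 0.004]] [0.61685644 0.25000478 0.004     ] [np.float64(0.23), np.float64(0.231), np.float64(0.232), np.float64(0.232)]
pencil [0.439 0.029 0.01 ]
sdtip [0.494 0.091 0.01 ]
sdend [ 0.506 -0.13   0.01 ]
tin [0.738 0.019 0.01 ]
vise [ 0.262 -0.345  0.01 ]
[[-0.001  0.389 -0.921]
 [ 0.001 -0.921 -0.389]
 [-1.    -0.001  0.   ]]
[[ 5.000e-04  3.108e-01 -9.505e-01 -1.357e-01]
 [ 1.000e+00 -1.000e-04  5.000e-04 -7.000e-04]
 [ 0.000e+00 -9.505e-01 -3.108e-01 -8.150e-02]
 [ 0.000e+00  0.000e+00  0.000e+00  1.000e+00]]
```

```bash
python3 - <<'E'
from h import *
a,ca=load('scene0'); b,cb=load('side0')
S=dict(bl=(310.3,211.4),br=(367.2,194.7),tl=(289.4,162.8),tr=(344.4,152.2)); D=dict(bl=(289.3,177.5),br=(302.4,143.9),tl=(234.3,145.3),tr=(257.1,117))
P={}
for k in S: P[k],e=tri([ray(ca,*S[k]),ray(cb,*D[k])]); print(k,P[k].round(3),np.round(e,4))
u=P['bl']+P['tl']-P['br']-P['tr']; s=P['tl']+P['tr']-P['bl']-P['br']
print('mean',sum(P.values())/4,'yaw',np.degrees(np.arctan2(-u[0],u[1])),'slopeyaw',np.degrees(np.arctan2(s[1],s[0])),np.degrees(np.arctan2(s[2],np.hypot(*s[:2]))),np.linalg.norm(u)/2,np.linalg.norm(s)/2)
E
```

```text
bl [ 0.545 -0.15   0.053] [0.0043 0.0043]
br [ 0.503 -0.325  0.05 ] [0.0024 0.0024]
tl [ 0.689 -0.192  0.126] [0.0072 0.0072]
tr [ 0.635 -0.355  0.121] [0.0008 0.0008]
mean [ 0.5929488  -0.25540669  0.08739591] yaw -16.00586512958267 slopeyaw -14.513507560403882 26.760192305071012 0.17569029795225896 0.15959204314150066
```

```bash
cat >> h.py <<'E'
def rows(p1,M1,n,op,start=None,q=(2,2)):
    """rows from pose start (or measured) to p1,M1 in n rows; rounded, drift fed back"""
    if start is None:
        st=r.get_state(); p,M=np.array(st['tool_pos']),R.from_quat(st['eef_rot'])
    else: p,M=start
    M1=R.from_matrix(M1); p0=p.copy(); M0=M; rv=(M0.inv()*M1).as_rotvec(); out=[]
    for i in range(1,n+1):
        t=M0*R.from_rotvec(rv*i/n); tp=p0+(p1-p0)*i/n
        w=np.round(np.degrees((M.inv()*t).as_rotvec()),q[0]); d=np.round(M.inv().apply(tp-p)*100,q[1])
        p=p+M.apply(d/100); M=M*R.from_rotvec(np.radians(w)); out.append([w.tolist(),d.tolist(),op])
    print(str(out).replace('-0.0,','0,').replace('-0.0]','0]')); return p,M
def frame(yaw):
    c,s=np.cos(np.radians(yaw)),np.sin(np.radians(yaw)); h=3**.5/2
    return np.array([[h*c,-s,-.5*c],[h*s,c,-.5*s],[.5,0,h]])   # columns x,y,z of frame
def grasp(F): return np.stack([-F[:,2],F[:,0],-F[:,1]],1)       # tool: x into face, y up slope
E
python3 - <<'E'
from h import *
st=r.get_state(); F=frame(-15); c=np.array([.593,-.255,.092]); G=grasp(F)
s=rows(np.array([.27,-.50,.40]),R.from_quat(st['eef_rot']).as_matrix(),5,8.8)
rows(c+F[:,2]*.12,G,12,8.8,start=s)
E
```

```text
[[[0.0, 0.0, 0.0], [-3.01, -1.18, -1.08], 8.8], [[0.0, 0.0, 0.0], [-3.02, -1.19, -1.08], 8.8], [[0.0, 0.0, 0.0], [-3.01, -1.18, -1.09], 8.8], [[0.0, 0.0, 0], [-3.02, -1.18, -1.08], 8.8], [[0.0, 0.0, 0], [-3.01, -1.18, -1.08], 8.8]]
[[[-4.24, 1.13, 2.33], [1.7, -1.14, -2.88], 8.8], [[-4.24, 1.14, 2.33], [1.72, -0.99, -2.92], 8.8], [[-4.24, 1.13, 2.33], [1.73, -0.85, -2.96], 8.8], [[-4.24, 1.14, 2.33], [1.77, -0.69, -2.98], 8.8], [[-4.24, 1.13, 2.32], [1.8, -0.55, -3.0], 8.8], [[-4.24, 1.13, 2.33], [1.83, -0.4, -2.99], 8.8], [[-4.23, 1.14, 2.33], [1.89, -0.26, -2.98], 8.8], [[-4.24, 1.13, 2.33], [1.93, -0.11, -2.95], 8.8], [[-4.24, 1.13, 2.33], [1.99, 0.02, -2.92], 8.8], [[-4.24, 1.14, 2.33], [2.05, 0.16, -2.87], 8.8], [[-4.24, 1.13, 2.33], [2.12, 0.28, -2.82], 8.8], [[-4.24, 1.14, 2.33], [2.19, 0.4, -2.74], 8.8]]
```

Emit:
{"method": "drive_tool", "body": {
  "deltas": [
    [[0, 0, 0], [-3, -1.2, -1.1], 8.8],
    [[0, 0, 0], [-3, -1.2, -1.1], 8.8],
    [[0, 0, 0], [-3, -1.2, -1.1], 8.8],
    [[0, 0, 0], [-3, -1.2, -1.1], 8.8],
    [[0, 0, 0], [-3, -1.2, -1.1], 8.8]
  ]
}}

```text
clock: 0.62
tool_pos: [0.2707, -0.498, 0.401]
eef_rot: [-0.693, -0.141, 0.693, -0.14]
contact_force: [0.6, -1.5, 0.7]
opening: 0.999
```

Emit:
{"method": "drive_tool", "body": {
  "deltas": [
    [[-4.24, 1.13, 2.33], [1.7, -1.1, -2.9], 8.8],
    [[-4.24, 1.13, 2.33], [1.7, -1.0, -2.9], 8.8],
    [[-4.24, 1.13, 2.33], [1.7, -0.9, -3.0], 8.8],
    [[-4.24, 1.13, 2.33], [1.8, -0.7, -3.0], 8.8],
    [[-4.24, 1.13, 2.33], [1.8, -0.6, -3.0], 8.8],
    [[-4.24, 1.13, 2.33], [1.8, -0.4, -3.0], 8.8],
    [[-4.24, 1.13, 2.33], [1.9, -0.3, -3.0], 8.8],
    [[-4.24, 1.13, 2.33], [1.9, -0.1, -2.9], 8.8],
    [[-4.24, 1.13, 2.33], [2.0, 0, -2.9], 8.8],
    [[-4.24, 1.13, 2.33], [2.0, 0.2, -2.9], 8.8],
    [[-4.24, 1.13, 2.33], [2.1, 0.3, -2.8], 8.8],
    [[-4.24, 1.13, 2.33], [2.2, 0.4, -2.7], 8.8]
  ]
}}

```text
clock: 1.62
tool_pos: [0.4798, -0.2935, 0.2348]
eef_rot: [0.667, 0.252, -0.504, 0.487]
contact_force: [-0.2, 0.2, 0.6]
opening: 0.996
```

Emit:
{"method": "drive_tool", "body": {
  "deltas": [
    [[0, 0, 0], [0, 0, 0], 8.8],
    [[0, 0, 0], [0, 0, 0], 8.8]
  ]
}}

```text
clock: 1.78
tool_pos: [0.4788, -0.2945, 0.2349]
eef_rot: [0.668, 0.251, -0.505, 0.486]
contact_force: [-0.6, -0.8, 1.1]
opening: 0.99
```

```bash
python3 - <<'E'
from h import *
st=r.get_state(); print(st['clock'],st['tool_pos'],st['q'].round(2)); G=grasp(frame(-15)); print(np.degrees((R.from_quat(st['eef_rot']).inv()*R.from_matrix(G)).as_rotvec()), np.array([.593,-.255,.092])+frame(-15)[:,2]*.12)
im,c=snap('wrist','w1')
E
```

```text
1.7833 [ 0.47880197 -0.294534    0.23491717] [ 0.64  0.53 -0.22  2.15  0.95  0.11 -0.91]
[-9.79184279  3.7721221   6.57432448] [ 0.53504445 -0.23947086  0.19592305]
```

View pics/w1.png

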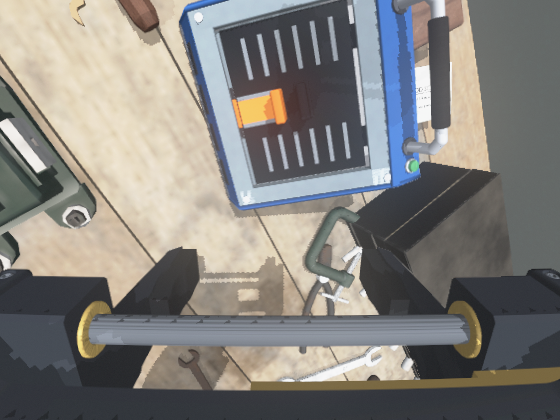

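View 4 (wrist) shows the console seen from the left, with the tab finger at about (281,106) and the opening's lower-right corner at about (248,187). The joint-speed caps cut the move short, so I finish it more slowly.

```bash
python3 - <<'E'
from h import *
F=frame(-15); c=np.array([.593,-.255,.092]); rows(c+F[:,2]*.13-F[:,0]*.005,grasp(F),10,8.8)
E
```

```text
[[[-0.99, 0.38, 0.65], [0.39, 0.03, -0.72], 8.8], [[-0.98, 0.38, 0.66], [0.39, 0.03, -0.72], 8.8], [[-0.99, 0.38, 0.65], [0.39, 0.04, -0.71], 8.8], [[-0.99, 0.39, 0.66], [0.41, 0.05, -0.71], 8.8], [[-0.98, 0.38, 0.65], [0.4, 0.06, -0.71], 8.8], [[-0.99, 0.38, 0.66], [0.42, 0.07, -0.71], 8.8], [[-0.99, 0.38, 0.65], [0.41, 0.07, -0.7], 8.8], [[-0.98, 0.38, 0.66], [0.43, 0.08, -0.69], 8.8], [[-0.99, 0.38, 0.65], [0.43, 0.09, -0.69], 8.8], [[-0.99, 0.38, 0.66], [0.43, 0.09, -0.69], 8.8]]
```

Emit:
{"method": "drive_tool", "body": {
  "deltas": [
    [[-1, 0.38, 0.65], [0.4, 0, -0.7], 8.8],
    [[-1, 0.38, 0.65], [0.4, 0, -0.7], 8.8],
    [[-1, 0.38, 0.65], [0.4, 0, -0.7], 8.8],
    [[-1, 0.38, 0.65], [0.4, 0.1, -0.7], 8.8],
    [[-1, 0.38, 0.65], [0.4, 0.1, -0.7], 8.8],
    [[-1, 0.38, 0.65], [0.4, 0.1, -0.7], 8.8],
    [[-1, 0.38, 0.65], [0.4, 0.1, -0.7], 8.8],
    [[-1, 0.38, 0.65], [0.4, 0.1, -0.7], 8.8],
    [[-1, 0.38, 0.65], [0.4, 0.1, -0.7], 8.8],
    [[-0.8, 0.38, 0.65], [0.4, 0.1, -0.7], 8.8],
    [[0, 0, 0], [0, 0, 0], 8.8]
  ]
}}

```text
clock: 2.75
tool_pos: [0.5183, -0.2459, 0.2069]
eef_rot: [0.654, 0.272, -0.444, 0.548]
contact_force: [-0.3, -0.1, 0.2]
opening: 0.999
```

```bash
python3 - <<'E'
from h import *
st=r.get_state(); F=frame(-15); c=np.array([.593,-.255,.092]); print(st['clock'],st['tool_pos'],st['q'].round(2),c+F[:,2]*.13-F[:,0]*.005);G=grasp(F); print(np.degrees((R.from_quat(st['eef_rot']).inv()*R.from_matrix(G)).as_rotvec()))
im,cc=snap('wrist','w2')
E
```

```text
2.75 [ 0.51833927 -0.24585151  0.20686602] [ 0.78  0.65 -0.61  2.21  2.    0.35 -1.87] [ 0.52603224 -0.23705604  0.2020833 ]
[-1.41649962  0.52326723  1.57786037]
```

View pics/w2.png

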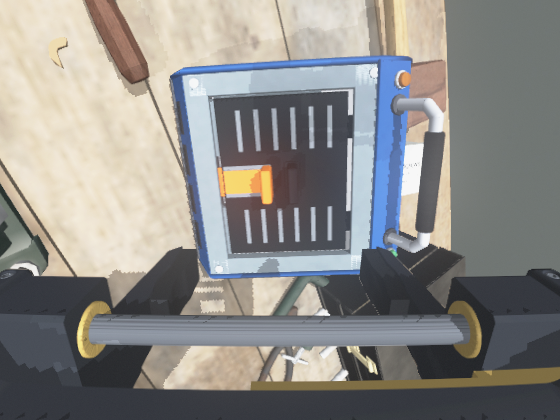

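View 5 (wrist) shows the opening corners near (214,97), (353,88), (352,249) and (218,257), and the tab finger top near (266,184). I zoom in to refine these.

```bash
python3 - <<'E'
from h import *
im,c=load('w2'); k=4
z=cv2.resize(im[70:218+60,170:370],None,fx=k,fy=k,interpolation=cv2.INTER_CUBIC)
z=np.clip(z.astype(float)*1.5,0,255).astype(np.uint8)[:,:,::-1].copy()
z=cv2.resize(z,(720,749))[:,:]; s=3.6
for u in range(180,370,20): cv2.line(z,(int((u-170)*s),0),(int((u-170)*s),749),(0,255,0) if u%100 else (0,0,255),1)
for v in range(80,280,20): cv2.line(z,(0,int((v-70)*s)),(720,int((v-70)*s)),(0,255,0) if v%100 else (0,0,255),1)
z=cv2.resize(z,(576,599)); cv2.imwrite('pics/w2c.png',z)
E
```

```text
(no output)
```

View pics/w2c.png

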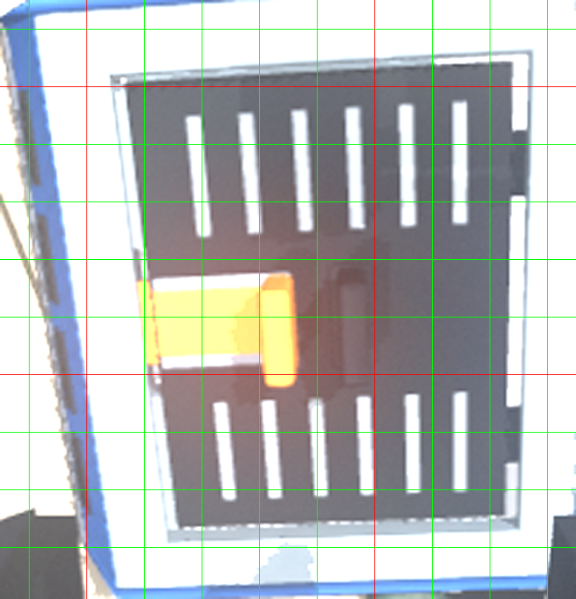

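View 6 gives refined opening corners in w2 pixels of (208.9,96.7), (354.4,87.4), (350.6,253.3) and (228.7,257.5). The tab top is at (266.9,184.9) and the rib top at (292.6,179.4).

```bash
cat > pnp.py <<'E'
from h import *
im,c=load('w2'); K=np.array([[c['f'],0,c['cx']],[0,c['f'],c['cy']],[0,0,1.]])
O=np.array([[-64,77,0],[58,77,0],[58,-77,0],[-64,-77,0],[-17.5,0,18],[5.5,0,19]])/1e3
U=np.array([[208.9,96.7],[354.4,87.4],[350.6,253.3],[228.7,257.5],[266.9,184.9],[292.6,179.4]])
# undistort with own model
W=[]
for u in U: o,d=ray(c,*u); q=c['T'][:3,:3].T@d; W.append([q[0]/-q[2],-q[1]/-q[2]])
for sel in (slice(0,4),slice(0,6)):
    ok,rv,t=cv2.solvePnP(O[sel],np.array(W)[sel],np.eye(3),None,flags=cv2.SOLVEPNP_ITERATIVE if sel.stop==6 else cv2.SOLVEPNP_IPPE)
    A=np.diag([1,-1,-1.])@cv2.Rodrigues(rv)[0]; p=np.diag([1,-1,-1.])@t[:,0]
    Fm=c['T'][:3,:3]@A; P=c['T'][:3,:3]@p+c['T'][:3,3]
    print(P.round(4)); print(Fm.round(3)); print('yaw',np.degrees(np.arctan2(-Fm[0,1],Fm[1,1])),'tilt',np.degrees(np.arcsin(Fm[2,0])),'roll',np.degrees(np.arcsin(Fm[2,1])))
    print('res px',(proj(c,P+O@Fm.T)-U).round(1).tolist())
# tri of origin with fixed orientation: least squares over yaw + position
from scipy.optimize import least_squares
f=lambda x:(proj(c,x[:3]+O@frame(x[3]).T)-U).ravel()
s=least_squares(f,[.593,-.255,.092,-15]); print('LS',s.x.round(4),f(s.x).reshape(-1,2).round(1).tolist())
E
python3 pnp.py
```

```text
[ 0.593  -0.2497  0.0921]
[[ 0.846  0.224 -0.485]
 [-0.195  0.975  0.11 ]
 [ 0.497  0.002  0.868]]
yaw -12.95327144978506 tilt 29.79165084938459 roll 0.08709742902891755
res px [[-0.1, -0.3], [0.1, 0.4], [-0.1, -0.3], [0.1, 0.2], [1.7, 2.3], [2.8, 6.9]]
[ 0.5938 -0.2486  0.0897]
[[ 0.831  0.251 -0.497]
 [-0.187  0.967  0.175]
 [ 0.524 -0.053  0.85 ]]
yaw -14.52859772113589 tilt 31.594908549428055 roll -3.031964124317327
res px [[1.2, -1.2], [-2.4, -1.2], [0.3, 0.3], [-0.5, -0.5], [0.3, -1.0], [1.1, 3.5]]
LS [  0.5934  -0.2486   0.0904 -13.1407] [[-0.3, -1.9], [-0.9, -0.9], [-1.1, -1.7], [-0.6, -1.6], [0.9, 0.5], [1.8, 5.1]]
```

The four-corner PnP agrees with the given geometry: tilt 29.8°, roll 0.1° and height 92. The frame is at (0.593, -0.250, 0.092) with yaw -13°. Next I plan the approach.

```bash
cat >> h.py <<'E'
F=frame(-13); P0=np.array([.593,-.2495,.0921])
def inframe():
    st=r.get_state(); p=F.T@(np.array(st['tool_pos'])-P0)*1e3
    e=np.degrees((R.from_matrix(grasp(F)).inv()*R.from_quat(st['eef_rot'])).as_rotvec())
    print('t',round(st['clock'],2),'frame mm',p.round(1),'turn err',e.round(2),'open',round(st['opening']*88,1),'F(frame)',(F.T@st['contact_force']).round(1),'M',np.round(st['moment'],2),'q',st['q'].round(2))
def at(x,y,z): return P0+F@np.array([x,y,z])/1e3
E
python3 - <<'E'
from h import *
inframe(); s=rows(at(-2.5,1,50),grasp(F),9,8.8); rows(at(-2.5,1,7),grasp(F),6,8.8,start=s)
E
```

```text
t 2.8 frame mm [ -6.2 -13.9 136.4] turn err [ 3.2  -1.56 -1.57] open 87.7 F(frame) [-0.9  0.1 -0.4] M [0.08 0.42 0.02] q [ 0.78  0.65 -0.61  2.21  2.    0.35 -1.87]
[[[-0.36, 0.17, 0.17], [0.95, 0.06, -0.19], 8.8], [[-0.35, 0.18, 0.18], [0.96, 0.05, -0.2], 8.8], [[-0.36, 0.17, 0.17], [0.95, 0.06, -0.18], 8.8], [[-0.35, 0.18, 0.18], [0.96, 0.05, -0.19], 8.8], [[-0.36, 0.17, 0.17], [0.96, 0.05, -0.18], 8.8], [[-0.36, 0.17, 0.18], [0.95, 0.05, -0.18], 8.8], [[-0.35, 0.18, 0.17], [0.96, 0.05, -0.17], 8.8], [[-0.36, 0.17, 0.18], [0.96, 0.04, -0.18], 8.8], [[-0.35, 0.17, 0.17], [0.96, 0.04, -0.16], 8.8]]
[[[0, 0.0, 0.0], [0.72, 0.0, 0], 8.8], [[0, 0.0, 0.0], [0.71, 0.0, 0], 8.8], [[0, 0.0, 0.0], [0.72, 0.0, 0], 8.8], [[0, 0.0, 0.0], [0.72, 0.0, 0], 8.8], [[0, 0.0, 0.0], [0.71, 0.0, 0], 8.8], [[0, 0.0, 0.0], [0.72, 0.0, 0], 8.8]]
```

Emit:
{"method": "drive_tool", "body": {
  "deltas": [
    [[-0.36, 0.17, 0.17], [0.95, 0.05, -0.19], 8.8],
    [[-0.36, 0.17, 0.17], [0.95, 0.05, -0.19], 8.8],
    [[-0.36, 0.17, 0.17], [0.95, 0.05, -0.18], 8.8],
    [[-0.36, 0.17, 0.17], [0.95, 0.05, -0.18], 8.8],
    [[-0.36, 0.17, 0.17], [0.95, 0.05, -0.18], 8.8],
    [[-0.36, 0.17, 0.17], [0.95, 0.05, -0.18], 8.8],
    [[-0.36, 0.17, 0.17], [0.95, 0.05, -0.18], 8.8],
    [[-0.36, 0.17, 0.17], [0.95, 0.05, -0.18], 8.8],
    [[-0.36, 0.17, 0.17], [0.95, 0.05, -0.18], 8.8],
    [[0, 0, 0], [0, 0, 0], 8.8]
  ]
}}

```text
clock: 3.63
tool_pos: [0.5676, -0.2416, 0.1332]
eef_rot: [0.648, 0.283, -0.42, 0.569]
contact_force: [0.2, 0.4, -0.4]
opening: 1.0
```

```bash
python3 - <<'E'
from h import *
inframe(); s=rows(at(-2.5,1,7),grasp(F),6,8.8)
im,c=snap('wrist','w3')
h=cv2.cvtColor(im,cv2.COLOR_RGB2HSV); m=cv2.inRange(h,(5,150,120),(22,255,255)); m[:, :150]=0
ct=max(cv2.findContours(m,0,1)[0],key=cv2.contourArea); print(cv2.boundingRect(ct), cv2.minAreaRect(ct))
O=np.array([[-22,15,18],[-13,15,18],[-13,-15,18],[-22,-15,18],[1,16,19],[10,16,19],[10,-16,19],[1,-16,19]])/1e3
print(proj(c,P0+O@F.T).round(1).tolist())
v=im[120:400,130:430]; cv2.imwrite('pics/w3c.png',cv2.resize(v,None,fx=2.1,fy=2.1)[:,:,::-1])
E
```

```text
t 3.63 frame mm [-2.4  1.9 48.8] turn err [-0.1   0.04 -0.02] open 88.0 F(frame) [-0.1  0.4 -0.4] M [ 0.06  0.43 -0.  ] q [ 0.78  0.87 -0.7   2.15  2.2   0.52 -1.94]
[[[0.02, -0.01, 0.0], [0.7, 0, 0.02], 8.8], [[0.01, 0, 0.01], [0.69, 0, 0.01], 8.8], [[0.02, -0.01, 0.0], [0.7, 0, 0.02], 8.8], [[0.02, -0.01, 0.01], [0.7, 0, 0.01], 8.8], [[0.02, 0, 0.0], [0.7, -0.01, 0.02], 8.8], [[0.01, -0.01, 0.0], [0.69, 0.0, 0.02], 8.8]]
(201, 218, 59, 57) ((231.5034637451172, 247.5413818359375), (56.304840087890625, 57.55052185058594), 85.2363510131836)
[[245.2, 228.7], [260.5, 228.8], [261.3, 273.4], [246.9, 273.4], [284.2, 227.9], [299.6, 227.9], [298.4, 275.8], [283.8, 275.7]]
```

View pics/w3c.png

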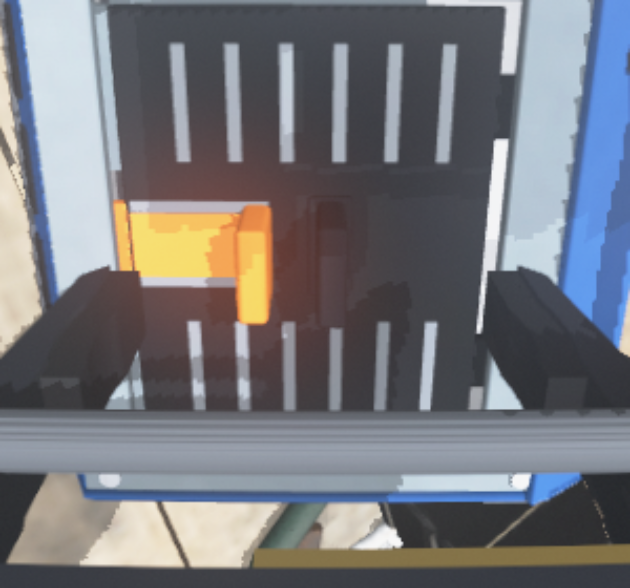

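View 7 shows the tab finger top at u 243–260, v ≤273, and the rib at u 281–295. Both are within about 1 mm of prediction, with the cover about 1 mm down-slope. The jaws straddle them, so I descend and pinch.

Emit:
{"method": "drive_tool", "body": {
  "deltas": [
    [[0, 0, 0], [0.7, -0.01, 0.02], 8.8],
    [[0, 0, 0], [0.7, -0.01, 0.02], 8.8],
    [[0, 0, 0], [0.7, -0.01, 0.02], 8.8],
    [[0, 0, 0], [0.7, -0.01, 0.02], 7],
    [[0, 0, 0], [0.7, -0.01, 0.02], 6],
    [[0, 0, 0], [0.7, 0, 0], 5],
    [[0, 0, 0], [0, 0, 0], 4]
  ],
  "force": 30
}}

```text
clock: 4.27
tool_pos: [0.5873, -0.2477, 0.0971]
eef_rot: [0.648, 0.282, -0.42, 0.569]
contact_force: [0.0, 0.3, 0.0]
opening: 0.716
```

```bash
python3 -c "
from h import *
inframe()"
```

```text
t 4.27 frame mm [-2.7  0.5  7.3] turn err [-0.09 -0.02  0.  ] open 63.0 F(frame) [-0.   0.3  0.1] M [ 0.03  0.41 -0.01] q [ 0.77  0.96 -0.7   2.1   2.24  0.56 -1.95]
```

Emit:
{"method": "drive_tool", "body": {
  "deltas": [
    [[0, 0, 0], [0, 0, 0], 3],
    [[0, 0, 0], [0, 0, 0], 2],
    [[0, 0, 0], [0, 0, 0], 1],
    [[0, 0, 0], [0, 0, 0], 0],
    [[0, 0, 0], [0, 0, 0], 0],
    [[0, 0, 0], [0, 0, 0], 0],
    [[0, 0, 0], [0, 0, 0], 0],
    [[0, 0, 0], [0, 0, 0], 0],
    [[0, 0, 0], [0, 0, 0], 0],
    [[0, 0, 0], [0, 0, 0], 0]
  ],
  "force": 35
}}

```text
clock: 5.1
tool_pos: [0.5872, -0.2475, 0.0988]
eef_rot: [0.648, 0.282, -0.42, 0.57]
contact_force: [-3.3, 1.2, 5.2]
opening: 0.257
```

```bash
python3 -c "
from h import *
inframe()"
```

```text
t 5.1 frame mm [-2.   0.7  8.9] turn err [-0.13 -0.02  0.09] open 22.6 F(frame) [-0.4  0.4  6.3] M [ 0.11  0.67 -0.07] q [ 0.77  0.95 -0.7   2.11  2.24  0.56 -1.95]
```

Emit:
{"method": "drive_tool", "body": {
  "deltas": [
    [[0, 0, -1.6], [-0.17, 0.04, 0], 0],
    [[0, 0, -1.6], [-0.17, 0.04, 0], 0],
    [[0, 0, -1.6], [-0.17, 0.04, 0], 0],
    [[0, 0, -1.6], [-0.17, 0.04, 0], 0],
    [[0, 0, -1.6], [-0.17, 0.04, 0], 0],
    [[0, 0, -1.6], [-0.17, 0.04, 0], 0],
    [[0, 0, -1.6], [-0.17, 0.04, 0], 0],
    [[0, 0, -1.6], [-0.17, 0.04, 0], 0],
    [[0, 0, 0], [0, 0, 0], 0]
  ]
}}

```text
clock: 5.85
tool_pos: [0.5869, -0.2485, 0.1103]
eef_rot: [0.616, 0.341, -0.475, 0.527]
contact_force: [-1.8, 0.3, -1.7]
opening: 0.253
```

```bash
python3 -c "
from h import *
inframe()"
```

```text
t 5.85 frame mm [ 3.7 -0.4 18.9] turn err [ -0.11  -0.42 -11.06] open 22.2 F(frame) [-2.5 -0.1 -0.5] M [ 0.27  0.76 -0.08] q [ 0.52  0.83 -0.3   1.95  1.33  0.19 -1.16]
```

```bash
python3 - <<'E'
from h import *
th=np.radians(22.5); p=np.array([58,0,-6])+np.array([-60*np.cos(th)+14.9*np.sin(th),.3,60*np.sin(th)+14.9*np.cos(th)]); print(p)
G=(R.from_rotvec(F[:,1]*th)*R.from_matrix(grasp(F))).as_matrix(); rows(at(*p),G,10,0)
E
```

```text
[ 8.26921119  0.3        30.72681098]
[[[0.0, 0.04, -1.14], [-0.13, 0.02, -0.01], 0], [[0.01, 0.05, -1.15], [-0.12, 0.02, 0], 0], [[0, 0.04, -1.14], [-0.13, 0.02, -0.01], 0], [[0.0, 0.04, -1.15], [-0.12, 0.01, 0], 0], [[0.01, 0.05, -1.14], [-0.13, 0.01, -0.01], 0], [[0, 0.04, -1.15], [-0.13, 0.01, -0.01], 0], [[0.0, 0.04, -1.14], [-0.12, 0.01, 0], 0], [[0.0, 0.04, -1.15], [-0.13, 0.0, -0.01], 0], [[0.01, 0.05, -1.14], [-0.13, 0.01, 0], 0], [[0.0, 0.04, -1.14], [-0.12, 0, -0.01], 0]]
```

Emit:
{"method": "drive_tool", "body": {
  "deltas": [
    [[0, 0.04, -1.15], [-0.13, 0.01, -0.01], 0],
    [[0, 0.04, -1.15], [-0.13, 0.01, -0.01], 0],
    [[0, 0.04, -1.15], [-0.13, 0.01, -0.01], 0],
    [[0, 0.04, -1.15], [-0.13, 0.01, 0], 0],
    [[0, 0.04, -1.15], [-0.13, 0.01, 0], 0],
    [[0, 0.04, -1.15], [-0.13, 0.01, 0], 0],
    [[0, 0.04, -1.15], [-0.13, 0.01, 0], 0],
    [[0, 0.04, -1.15], [-0.13, 0.01, 0], 0],
    [[0, 0.04, -1.15], [-0.13, 0.01, 0], 0],
    [[0, 0.04, -1.15], [-0.13, 0, 0], 0],
    [[0, 0, 0], [0, 0, 0], 0]
  ]
}}

```text
clock: 6.77
tool_pos: [0.5852, -0.2499, 0.1233]
eef_rot: [0.581, 0.401, -0.524, 0.476]
contact_force: [0.2, 0.1, -2.5]
opening: 0.254
```

```bash
python3 -c "
from h import *
inframe()
im,c=snap('side','s1'); cv2.imwrite('pics/s1c.png',cv2.resize(im[80:200,200:350],None,fx=4,fy=4,interpolation=cv2.INTER_CUBIC)[:,:,::-1])"
```

```text
t 6.77 frame mm [ 9.  -2.1 30.8] turn err [  0.08  -0.13 -22.37] open 22.3 F(frame) [-1.1  0.2 -2.3] M [-0.03  0.06 -0.01] q [ 0.7   0.9  -0.65  1.75  0.88  0.65 -0.67]
```

View pics/s1c.png

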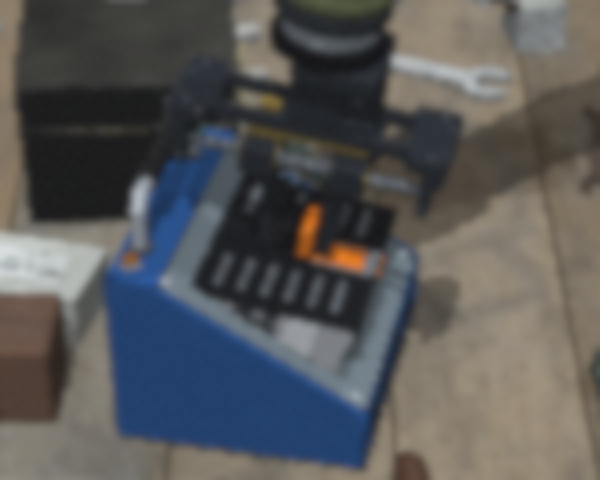

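View 8 shows the cover swung up about 22° at the tab, around (310,240) in the crop. The opening is visible below it and the gripper is clear of the handle. Now I draw it out along its own -x.

Emit:
{"method": "drive_tool", "body": {
  "deltas": [
    [[0, 0, 0], [0, -0.2, 0], 0],
    [[0, 0, 0], [0, -0.3, 0], 0],
    [[0, 0, 0], [0, -0.4, 0], 0],
    [[0, 0, 0], [0, -0.4, 0], 0],
    [[0, 0, 0], [0, -0.4, 0], 0],
    [[0, 0, 0], [0, -0.4, 0], 0],
    [[0, 0, 0], [0, -0.5, 0], 0],
    [[0, 0, 0], [0, -0.6, 0], 0],
    [[0, 0, 0], [-0.3, -0.6, 0], 0],
    [[0, 0, 0], [-0.6, -0.6, 0], 0],
    [[0, 0, 0], [-0.8, -0.4, 0], 0],
    [[0, 0, 0], [0, 0, 0], 0]
  ]
}}

```text
clock: 7.82
tool_pos: [0.5355, -0.2371, 0.1357]
eef_rot: [0.581, 0.403, -0.523, 0.476]
contact_force: [-0.5, -0.2, -1.1]
opening: 0.253
```

```bash
python3 - <<'E'
from h import *
inframe()
# mat pose: tool vertical, y along mat x
G=lambda yaw:np.stack([[0,0,-1],[np.cos(yaw),np.sin(yaw),0],[np.sin(yaw),-np.cos(yaw),0]],1)
st=r.get_state(); p=st['tool_pos']
s=rows(p+[0,0,.13],R.from_quat(st['eef_rot']).as_matrix(),6,0)
s=rows(np.array([.617-.002,.25,.25]),G(np.radians(-3)),24,0,start=s)
E
```

```text
t 7.82 frame mm [-29.2  -0.8  67.1] turn err [-5.000e-02 -2.000e-02 -2.241e+01] open 22.2 F(frame) [-0.9 -0.3 -0.7] M [-0.01  0.09 -0.02] q [ 0.71  0.83 -0.63  1.9   0.91  0.57 -0.73]
[[[0.0, 0.0, 0.0], [-2.15, 0.29, 0.0], 0], [[0.0, 0.0, 0.0], [-2.15, 0.28, 0.0], 0], [[0.0, 0, 0.0], [-2.14, 0.29, 0.0], 0], [[0.0, 0, 0], [-2.15, 0.29, 0.01], 0], [[0.0, 0, 0], [-2.15, 0.28, 0], 0], [[0.0, 0, 0], [-2.15, 0.29, 0], 0]]
[[[-0.41, 0.03, -0.32], [0.05, -0.14, -2.05], 0], [[-0.42, 0.03, -0.31], [0.04, -0.12, -2.06], 0], [[-0.41, 0.03, -0.32], [0.05, -0.11, -2.05], 0], [[-0.42, 0.03, -0.31], [0.06, -0.1, -2.05], 0], [[-0.41, 0.02, -0.32], [0.05, -0.08, -2.06], 0], [[-0.41, 0.03, -0.31], [0.05, -0.06, -2.06], 0], [[-0.42, 0.03, -0.32], [0.06, -0.05, -2.05], 0], [[-0.41, 0.03, -0.31], [0.05, -0.03, -2.06], 0], [[-0.42, 0.03, -0.32], [0.06, -0.02, -2.05], 0], [[-0.41, 0.03, -0.32], [0.06, 0, -2.06], 0], [[-0.41, 0.03, -0.31], [0.06, 0.01, -2.06], 0], [[-0.42, 0.03, -0.32], [0.06, 0.02, -2.05], 0], [[-0.41, 0.03, -0.31], [0.06, 0.05, -2.06], 0], [[-0.42, 0.03, -0.32], [0.07, 0.05, -2.06], 0], [[-0.41, 0.02, -0.31], [0.06, 0.08, -2.05], 0], [[-0.42, 0.03, -0.32], [0.06, 0.09, -2.06], 0], [[-0.41, 0.03, -0.31], [0.07, 0.1, -2.05], 0], [[-0.41, 0.03, -0.32], [0.06, 0.12, -2.05], 0], [[-0.42, 0.03, -0.31], [0.07, 0.13, -2.06], 0], [[-0.41, 0.03, -0.32], [0.06, 0.15, -2.05], 0], [[-0.42, 0.03, -0.32], [0.07, 0.16, -2.05], 0], [[-0.41, 0.03, -0.31], [0.06, 0.18, -2.05], 0], [[-0.41, 0.03, -0.32], [0.07, 0.2, -2.04], 0], [[-0.42, 0.03, -0.31], [0.07, 0.21, -2.05], 0]]
```

Emit:
{"method": "drive_tool", "body": {
  "deltas": [
    [[0, 0, 0], [-1.5, 0.2, 0], 0],
    [[0, 0, 0], [-2.2, 0.3, 0], 0],
    [[0, 0, 0], [-2.2, 0.3, 0], 0],
    [[0, 0, 0], [-2.2, 0.3, 0], 0],
    [[0, 0, 0], [-2.2, 0.3, 0], 0],
    [[0, 0, 0], [-2.2, 0.3, 0], 0]
  ]
}}

```text
clock: 8.32
tool_pos: [0.5365, -0.2372, 0.2618]
eef_rot: [0.581, 0.403, -0.523, 0.476]
contact_force: [0.3, -0.6, -1.0]
opening: 0.258
```

Emit:
{"method": "drive_tool", "body": {
  "deltas": [
    [[-0.41, 0.03, -0.32], [0.05, -0.1, -1.5], 0],
    [[-0.41, 0.03, -0.32], [0.05, -0.1, -2.0], 0],
    [[-0.41, 0.03, -0.32], [0.05, -0.1, -2.0], 0],
    [[-0.41, 0.03, -0.32], [0.05, -0.1, -2.0], 0],
    [[-0.41, 0.03, -0.32], [0.05, -0.1, -2.0], 0],
    [[-0.41, 0.03, -0.32], [0.05, -0.05, -2.0], 0],
    [[-0.41, 0.03, -0.32], [0.05, -0.05, -2.0], 0],
    [[-0.41, 0.03, -0.32], [0.05, -0.05, -2.0], 0],
    [[-0.41, 0.03, -0.32], [0.05, 0, -2.0], 0],
    [[-0.41, 0.03, -0.32], [0.05, 0, -2.0], 0],
    [[-0.41, 0.03, -0.32], [0.05, 0, -2.0], 0],
    [[-0.41, 0.03, -0.32], [0.05, 0, -2.0], 0]
  ]
}}

```text
clock: 9.32
tool_pos: [0.5745, -0.0042, 0.2535]
eef_rot: [0.548, 0.446, -0.519, 0.481]
contact_force: [0.9, -0.7, -0.8]
opening: 0.251
```

Emit:
{"method": "drive_tool", "body": {
  "deltas": [
    [[-0.41, 0.03, -0.32], [0.05, 0.05, -2.0], 0],
    [[-0.41, 0.03, -0.32], [0.05, 0.05, -2.0], 0],
    [[-0.41, 0.03, -0.32], [0.05, 0.1, -2.0], 0],
    [[-0.41, 0.03, -0.32], [0.05, 0.1, -2.0], 0],
    [[-0.41, 0.03, -0.32], [0.05, 0.1, -2.0], 0],
    [[-0.41, 0.03, -0.32], [0.05, 0.1, -2.0], 0],
    [[-0.41, 0.03, -0.32], [0.05, 0.15, -2.0], 0],
    [[-0.41, 0.03, -0.32], [0.05, 0.15, -2.0], 0],
    [[-0.41, 0.03, -0.32], [0.05, 0.15, -2.0], 0],
    [[-0.41, 0.03, -0.32], [0.05, 0.2, -2.0], 0],
    [[-0.41, 0.03, -0.32], [0.05, 0.2, -1.5], 0],
    [[0, 0, 0], [0, 0, 0], 0]
  ]
}}

```text
clock: 10.32
tool_pos: [0.6101, 0.2119, 0.2482]
eef_rot: [0.516, 0.486, -0.512, 0.485]
contact_force: [-0.4, 0.8, -0.5]
opening: 0.253
```

```bash
python3 - <<'E'
from h import *
inframe()
G=lambda yaw:np.stack([[0,0,-1],[np.cos(yaw),np.sin(yaw),0],[np.sin(yaw),-np.cos(yaw),0]],1)
print(r.get_state()['tool_pos'])
im,c=snap('scene','sc2')
rows(np.array([.615,.25,.15]),G(np.radians(-3)),9,0)
E
```

```text
t 10.32 frame mm [  2.6 453.4 178.8] turn err [ -9.43   2.87 -29.78] open 22.3 F(frame) [-0.8  0.7 -0.2] M [ 0.01 -0.09  0.02] q [-0.01  0.82 -0.79  1.49  0.62  1.09 -0.98]
[0.61011247 0.21188239 0.24824965]
[[[-0.04, -0.02, -0.02], [1.09, 0.02, -0.45], 0], [[-0.04, -0.01, -0.02], [1.09, 0.03, -0.45], 0], [[-0.05, -0.02, -0.02], [1.09, 0.02, -0.46], 0], [[-0.04, -0.02, -0.02], [1.09, 0.03, -0.45], 0], [[-0.04, -0.01, -0.02], [1.09, 0.03, -0.45], 0], [[-0.04, -0.02, -0.02], [1.09, 0.02, -0.46], 0], [[-0.04, -0.02, -0.02], [1.09, 0.03, -0.45], 0], [[-0.05, -0.01, -0.02], [1.09, 0.03, -0.46], 0], [[-0.04, -0.02, -0.02], [1.09, 0.03, -0.45], 0]]
```

View pics/sc2.png

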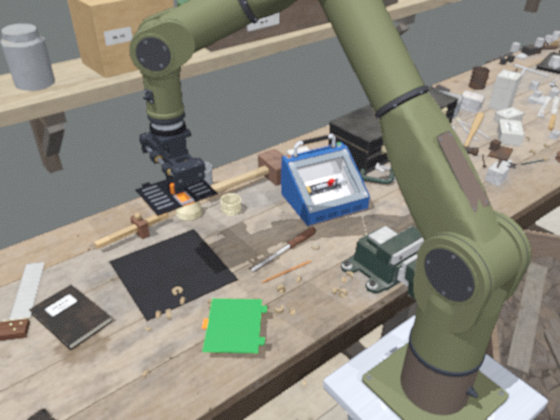

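View 9 shows the cover held level at about (175,192) on its way to the mat. The red knob is visible in the open cavity at about (331,183), and the bystanders are undisturbed.

Emit:
{"method": "drive_tool", "body": {
  "deltas": [
    [[-0.04, -0.02, -0.02], [1.1, 0.03, -0.45], 0],
    [[-0.04, -0.02, -0.02], [1.1, 0.03, -0.45], 0],
    [[-0.04, -0.02, -0.02], [1.1, 0.03, -0.45], 0],
    [[-0.04, -0.02, -0.02], [1.1, 0.03, -0.45], 0],
    [[-0.04, -0.02, -0.02], [1.1, 0.03, -0.45], 0],
    [[-0.04, -0.02, -0.02], [1.1, 0.03, -0.45], 0],
    [[-0.04, -0.02, -0.02], [1.1, 0.03, -0.45], 0],
    [[-0.04, -0.02, -0.02], [1.1, 0.03, -0.45], 0],
    [[-0.04, -0.02, -0.02], [1.1, 0.03, -0.45], 0],
    [[0, 0, 0], [0, 0, 0], 0]
  ]
}}

```text
clock: 11.2
tool_pos: [0.6142, 0.2481, 0.1459]
eef_rot: [-0.511, -0.487, 0.515, -0.486]
contact_force: [0.1, 0.3, -1.6]
opening: 0.257
```

```bash
python3 - <<'E'
from h import *
st=r.get_state();print(st['clock'],st['tool_pos'],st['opening'],st['contact_force'])
G=lambda yaw:np.stack([[0,0,-1],[np.cos(yaw),np.sin(yaw),0],[np.sin(yaw),-np.cos(yaw),0]],1)
# wrist view: orange hue, and slot/vent line check
im,c=snap('wrist','w4'); h=cv2.cvtColor(im,cv2.COLOR_RGB2HSV); m=cv2.inRange(h,(5,150,120),(22,255,255)); m[:, :150]=0;print(cv2.boundingRect(m))
rows(np.array([.615,.25,.035]),G(np.radians(-3)),12,0)
cv2.imwrite('pics/w4.png',im[:,:,::-1])
E
```

```text
11.2 [0.61423663 0.2480911  0.14594989] 0.2565425455585793 [ 0.12588124  0.3131056  -1.57839453]
(171, 240, 104, 74)
[[[-0.01, 0.02, 0.01], [0.94, 0.0, -0.02], 0], [[-0.01, 0.01, 0.01], [0.93, 0.01, -0.02], 0], [[0, 0.02, 0.02], [0.94, 0, -0.02], 0], [[-0.01, 0.01, 0.01], [0.93, 0.0, -0.02], 0], [[-0.01, 0.02, 0.01], [0.94, 0.01, -0.03], 0], [[-0.01, 0.01, 0.01], [0.93, 0, -0.02], 0], [[0, 0.02, 0.02], [0.94, 0.0, -0.02], 0], [[-0.01, 0.02, 0.01], [0.93, 0.0, -0.02], 0], [[-0.01, 0.01, 0.01], [0.94, 0.0, -0.02], 0], [[-0.01, 0.02, 0.01], [0.93, 0.01, -0.01], 0], [[0, 0.01, 0.01], [0.94, 0, -0.02], 0], [[-0.01, 0.02, 0.02], [0.93, 0, -0.02], 0]]
```

View pics/w4.png

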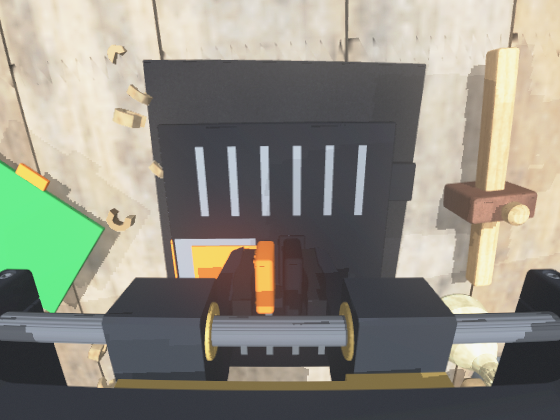

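View 10 shows the cover square in the grip, with the mat's +y corners at (145,62) and (424,66).

Emit:
{"method": "drive_tool", "body": {
  "deltas": [
    [[0, 0, 0], [0.9, 0, -0.02], 0],
    [[0, 0, 0], [0.9, 0, -0.02], 0],
    [[0, 0, 0], [0.9, 0, -0.02], 0],
    [[0, 0, 0], [0.9, 0, -0.02], 0],
    [[0, 0, 0], [0.9, 0, -0.02], 0],
    [[0, 0, 0], [0.9, 0, -0.02], 0],
    [[0, 0, 0], [0.9, 0, -0.02], 0],
    [[0, 0, 0], [0.9, 0, -0.02], 0],
    [[0, 0, 0], [0.9, 0, -0.02], 0],
    [[0, 0, 0], [0.9, 0, -0.02], 0],
    [[0, 0, 0], [0.9, 0, 0], 0],
    [[0, 0, 0], [0.4, 0, 0], 0]
  ]
}}

```text
clock: 12.25
tool_pos: [0.615, 0.2488, 0.044]
eef_rot: [-0.512, -0.486, 0.515, -0.486]
contact_force: [-0.4, -0.6, -1.3]
opening: 0.259
```

Emit:
{"method": "drive_tool", "body": {
  "deltas": [
    [[0, 0, 0], [0.2, 0, 0], 0],
    [[0, 0, 0], [0.2, 0, 0], 0],
    [[0, 0, 0], [0.1, 0, 0], 0],
    [[0, 0, 0], [0, 0, 0], 0]
  ]
}}

```text
clock: 12.58
tool_pos: [0.6158, 0.2493, 0.0409]
eef_rot: [-0.513, -0.486, 0.514, -0.487]
contact_force: [0.4, 0.4, -1.2]
opening: 0.251
```

```bash
python3 - <<'E'
from h import *
st=r.get_state();print(st['clock'],st['tool_pos'],st['contact_force'],st['moment'])
print(R.from_quat(st['eef_rot']).as_matrix().round(4))
im,c=load('w4'); A=onz(c,145,62,.004);B=onz(c,424,66,.004); d=B-A; print(A,B,np.linalg.norm(d),np.degrees(np.arctan2(d[1],d[0])))
d/=np.linalg.norm(d); print('mat centre',(A+B)/2+.12*np.array([d[1],-d[0],0]))
E
```

```text
12.5833 [0.61577441 0.24925015 0.04086632] [ 0.39226089  0.44889415 -1.22653716] [-0.08246876 -0.07229518 -0.01901917]
[[-2.000e-04  9.985e-01 -5.510e-02]
 [-2.100e-03 -5.510e-02 -9.985e-01]
 [-1.000e+00 -1.000e-04  2.100e-03]]
[0.50709102 0.37240735 0.004     ] [0.74277711 0.35669266 0.004     ] 0.2362094073268133 -3.814627672611813
mat centre [0.61695063 0.24481586 0.004     ]
```

Emit:
{"method": "drive_tool", "body": {
  "deltas": [
    [[0, 0, 0], [0.3, 0, 0.05], 0],
    [[0, 0, 0], [0.3, 0, 0.05], 0],
    [[0, 0, 0], [0.3, 0, 0.05], 0],
    [[0, 0, 0], [0.2, 0, 0.05], 0],
    [[0, 0, 0], [0.15, 0, 0], 0],
    [[0, 0, 0], [0, 0, 0], 0]
  ]
}}

```text
clock: 13.08
tool_pos: [0.6153, 0.2469, 0.0278]
eef_rot: [-0.513, -0.486, 0.515, -0.486]
contact_force: [-1.0, 0.3, -1.5]
opening: 0.254
```

Emit:
{"method": "drive_tool", "body": {
  "deltas": [
    [[0, 0, 0], [0.1, 0, 0], 0],
    [[0, 0, 0], [0.1, 0, 0], 0],
    [[0, 0, 0], [0, 0, 0], 0]
  ]
}}

```text
clock: 13.33
tool_pos: [0.6155, 0.2472, 0.0261]
eef_rot: [-0.513, -0.486, 0.514, -0.487]
contact_force: [0.8, 0.0, -1.4]
opening: 0.252
```

Emit:
{"method": "drive_tool", "body": {
  "deltas": [
    [[0, 0, 0], [0.1, 0, 0], 0],
    [[0, 0, 0], [0.05, 0, 0], 0],
    [[0, 0, 0], [0, 0, 0], 0]
  ]
}}

```text
clock: 13.58
tool_pos: [0.6155, 0.2472, 0.0246]
eef_rot: [-0.513, -0.486, 0.514, -0.486]
contact_force: [0.2, -1.3, -1.3]
opening: 0.249
```

Emit:
{"method": "drive_tool", "body": {
  "deltas": [
    [[0, 0, 0], [0.1, 0, 0], 0],
    [[0, 0, 0], [0, 0, 0], 0],
    [[0, 0, 0], [0, 0, 0], 0]
  ]
}}

```text
clock: 13.83
tool_pos: [0.6157, 0.2472, 0.0241]
eef_rot: [-0.513, -0.485, 0.514, -0.487]
contact_force: [0.3, -1.4, 1.8]
opening: 0.253
```

Emit:
{"method": "drive_tool", "body": {
  "deltas": [
    [[0, 0, 0], [0.03, 0, 0], 0],
    [[0, 0, 0], [0, 0, 0], 2.4],
    [[0, 0, 0], [0, 0, 0], 2.8],
    [[0, 0, 0], [0, 0, 0], 3.2],
    [[0, 0, 0], [0, 0, 0], 3.6],
    [[0, 0, 0], [0, 0, 0], 4.5],
    [[0, 0, 0], [0, 0, 0], 6],
    [[0, 0, 0], [0, 0, 0], 7],
    [[0, 0, 0], [0, 0, 0], 7]
  ]
}}

```text
clock: 14.58
tool_pos: [0.6157, 0.247, 0.0232]
eef_rot: [-0.513, -0.485, 0.514, -0.487]
contact_force: [-0.3, -0.1, -0.5]
opening: 0.689
```

Emit:
{"method": "drive_tool", "body": {
  "deltas": [
    [[0, 0, 0], [-0.5, 0, 0], 7],
    [[0, 0, 0], [-1, 0, 0], 7],
    [[0, 0, 0], [-2, 0, 0], 7],
    [[0, 0, 0], [-3, 0, 0], 7],
    [[0, 0, 0], [-3, 0, 0], 7],
    [[0, 0, 0], [-3, 0, 0], 7],
    [[0, 0, 0], [-3, 0, 0], 7],
    [[0, 0, 0], [-3, 0, 0], 7],
    [[0, 0, 0], [-3, 0, 0], 7],
    [[0, 0, 0], [0, 0, 0], 5]
  ]
}}

```text
clock: 15.42
tool_pos: [0.618, 0.2505, 0.2464]
eef_rot: [0.517, 0.485, -0.51, 0.487]
contact_force: [-0.1, 1.1, 0.3]
opening: 0.744
```

```bash
python3 - <<'E'
from h import *
st=r.get_state();print(st['clock'],st['tool_pos'],st['opening'],st['q'].round(2))
im,c=snap('wrist','w5'); im2,c2=snap('side','s2')
# vents on cover + knob in side view
h=cv2.cvtColor(im2,cv2.COLOR_RGB2HSV); m=cv2.inRange(h,(0,170,110),(4,255,255))|cv2.inRange(h,(174,170,110),(180,255,255)); k=np.zeros_like(m);k[100:200,215:315]=255;m&=k
v,u=np.nonzero(m); print('side red',len(u),u.mean(),v.mean(),u.min(),u.max(),v.min(),v.max())
a,ca=load('sc2'); h=cv2.cvtColor(a,cv2.COLOR_RGB2HSV); m=cv2.inRange(h,(0,150,100),(4,255,255))|cv2.inRange(h,(174,150,100),(180,255,255)); k=np.zeros_like(m);k[150:215,290:370]=255;m&=k
v2,u2=np.nonzero(m); print('scene red',len(u2),u2.mean(),v2.mean(),u2.min(),u2.max(),v2.min(),v2.max())
X,e=tri([ray(cb,u_,v_) for cb,u_,v_ in((c2,u.mean(),v.mean()),(ca,u2.mean(),v2.mean()))]); print('knob blob frame',(F.T@(X-P0)*1e3).round(1),e)
for s in (0,4,8): print(s,proj(c2,at(0,-20+s,-15)),proj(ca,at(0,-20+s,-15)))
z=np.hstack([cv2.resize(im[0:420,60:500],(420,400)),cv2.resize(im2[105:195,225:312],(387,400),interpolation=cv2.INTER_CUBIC)[:,:380]])
cv2.imwrite('pics/v11.png',z[:,:,::-1])
E
```

```text
15.4167 [0.61796846 0.25045358 0.24636243] 0.7443782026956313 [-0.08  0.84 -0.78  1.42  0.62  1.12 -1.01]<stdin>:6: RuntimeWarning: Mean of empty slice.
  ret = ret.dtype.type(ret / rcount)
Traceback (most recent call last):
ValueError: zero-size array to reduction operation minimum which has no identity
```

```bash
python3 - <<'E'
from h import *
im,c=load('w5'); im2,c2=load('s2'); a,ca=load('sc2')
for n,i,cc,(y0,y1,x0,x1) in(('side',im2,c2,(100,200,215,315)),('scene',a,ca,(150,215,290,370))):
    f=i.astype(int); m=(f[...,0]>90)&(f[...,0]>1.8*f[...,1])&(f[...,0]>1.8*f[...,2]); k=np.zeros_like(m);k[y0:y1,x0:x1]=1
    l,lab,stt,cen=cv2.connectedComponentsWithStats((m&k).astype(np.uint8)); 
    for j in range(1,l):
        if stt[j,4]>3:
            o,d=ray(cc,*cen[j]); o=F.T@(o-P0)*1e3; d=F.T@d; print(n,stt[j],cen[j].round(1),[(z,(o+d*(z-o[2])/d[2]).round(1)) for z in(-15,-20)])
    print(proj(cc,at(0,-16,-15)))
z=np.hstack([cv2.resize(im[0:420,60:500],(420,400)),cv2.resize(im2[105:195,225:312],(387,400),interpolation=cv2.INTER_CUBIC)[:,:380]])
cv2.imwrite('pics/v11.png',z[:,:,::-1])
E
```

```text
[[270.33481352 146.29409149]]
scene [328 179   7   7  30] [330.5 182. ] [(-15, array([ -7.9, -13.4, -15. ])), (-20, array([ -5.9, -16.1, -20. ]))]
[[330.20241277 179.40296885]]
```

View pics/v11.png

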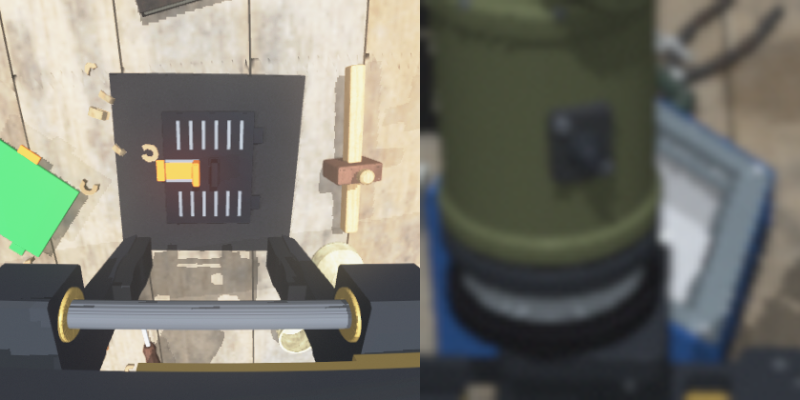

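View 11 shows the cover flat on the mat with its outer side up, centred to a few mm (mat u 110–304, cover 163–253). The knob's y from the scene view is about -13 to -16. Next I move to the bolt with the jaws along the frame's y.

```bash
cat >> h.py <<'E'
GB=np.stack([-F[:,2],-F[:,1],-F[:,0]],1)
E
python3 - <<'E'
from h import *
rows(at(0,-16,150),GB,30,5.2)
E
```

```text
[[[3.24, 0.73, 0.86], [0.06, -0.24, 1.67], 5.2], [[3.25, 0.72, 0.87], [0.04, -0.15, 1.68], 5.2], [[3.24, 0.73, 0.86], [0.02, -0.05, 1.69], 5.2], [[3.25, 0.73, 0.87], [-0.01, 0.04, 1.69], 5.2], [[3.24, 0.73, 0.86], [-0.03, 0.14, 1.68], 5.2], [[3.25, 0.72, 0.87], [-0.04, 0.24, 1.67], 5.2], [[3.24, 0.73, 0.86], [-0.06, 0.33, 1.66], 5.2], [[3.24, 0.73, 0.86], [-0.08, 0.42, 1.63], 5.2], [[3.25, 0.73, 0.87], [-0.09, 0.52, 1.61], 5.2], [[3.24, 0.72, 0.86], [-0.1, 0.61, 1.57], 5.2], [[3.25, 0.73, 0.87], [-0.11, 0.69, 1.54], 5.2], [[3.24, 0.73, 0.86], [-0.12, 0.79, 1.49], 5.2], [[3.25, 0.73, 0.87], [-0.13, 0.87, 1.44], 5.2], [[3.24, 0.72, 0.86], [-0.13, 0.95, 1.39], 5.2], [[3.24, 0.73, 0.86], [-0.13, 1.03, 1.33], 5.2], [[3.25, 0.73, 0.87], [-0.13, 1.11, 1.27], 5.2], [[3.24, 0.72, 0.86], [-0.13, 1.18, 1.2], 5.2], [[3.25, 0.73, 0.87], [-0.13, 1.25, 1.13], 5.2], [[3.24, 0.73, 0.86], [-0.12, 1.31, 1.06], 5.2], [[3.25, 0.73, 0.86], [-0.12, 1.37, 0.98], 5.2], [[3.24, 0.72, 0.87], [-0.1, 1.42, 0.9], 5.2], [[3.24, 0.73, 0.86], [-0.1, 1.48, 0.82], 5.2], [[3.25, 0.73, 0.87], [-0.08, 1.52, 0.73], 5.2], [[3.24, 0.73, 0.86], [-0.07, 1.56, 0.64], 5.2], [[3.25, 0.72, 0.87], [-0.05, 1.59, 0.55], 5.2], [[3.24, 0.73, 0.86], [-0.03, 1.63, 0.46], 5.2], [[3.25, 0.73, 0.86], [-0.01, 1.65, 0.37], 5.2], [[3.24, 0.73, 0.87], [0.0, 1.66, 0.27], 5.2], [[3.24, 0.72, 0.86], [0.03, 1.68, 0.18], 5.2], [[3.25, 0.73, 0.87], [0.06, 1.69, 0.09], 5.2]]
```

Emit:
{"method": "drive_tool", "body": {
  "deltas": [
    [[3.24, 0.73, 0.87], [0, -0.2, 1.7], 5.2],
    [[3.24, 0.73, 0.87], [0, -0.1, 1.7], 5.2],
    [[3.24, 0.73, 0.87], [0, 0, 1.7], 5.2],
    [[3.24, 0.73, 0.87], [0, 0, 1.7], 5.2],
    [[3.24, 0.73, 0.87], [0, 0.1, 1.7], 5.2],
    [[3.24, 0.73, 0.87], [0, 0.2, 1.7], 5.2],
    [[3.24, 0.73, 0.87], [0, 0.3, 1.7], 5.2],
    [[3.24, 0.73, 0.87], [0, 0.4, 1.6], 5.2],
    [[3.24, 0.73, 0.87], [-0.1, 0.5, 1.6], 5.2],
    [[3.24, 0.73, 0.87], [-0.1, 0.6, 1.6], 5.2],
    [[3.24, 0.73, 0.87], [-0.1, 0.7, 1.5], 5.2],
    [[3.24, 0.73, 0.87], [-0.1, 0.8, 1.5], 5.2]
  ]
}}

```text
clock: 16.52
tool_pos: [0.5742, 0.0471, 0.2289]
eef_rot: [0.723, 0.274, -0.562, 0.293]
contact_force: [0.5, -0.2, -0.2]
opening: 0.588
```

Emit:
{"method": "drive_tool", "body": {
  "deltas": [
    [[3.24, 0.73, 0.87], [-0.1, 0.9, 1.4], 5.2],
    [[3.24, 0.73, 0.87], [-0.1, 1.0, 1.4], 5.2],
    [[3.24, 0.73, 0.87], [-0.1, 1.0, 1.3], 5.2],
    [[3.24, 0.73, 0.87], [-0.1, 1.1, 1.3], 5.2],
    [[3.24, 0.73, 0.87], [-0.1, 1.2, 1.2], 5.2],
    [[3.24, 0.73, 0.87], [-0.1, 1.2, 1.1], 5.2],
    [[3.24, 0.73, 0.87], [-0.1, 1.3, 1.1], 5.2],
    [[3.24, 0.73, 0.87], [-0.1, 1.4, 1.0], 5.2],
    [[3.24, 0.73, 0.87], [-0.1, 1.4, 0.9], 5.2],
    [[3.24, 0.73, 0.87], [-0.1, 1.5, 0.8], 5.2],
    [[3.24, 0.73, 0.87], [-0.1, 1.5, 0.7], 5.2],
    [[0, 0, 0], [0, 0, 0], 5.2]
  ]
}}

```text
clock: 17.52
tool_pos: [0.541, -0.127, 0.2226]
eef_rot: [0.83, 0.06, -0.546, 0.096]
contact_force: [0.4, -0.6, 0.2]
opening: 0.59
```

```bash
python3 - <<'E'
from h import *
inframe(); print(r.get_state()['tool_pos']); rows(at(0,-16,120),GB,12,5.2)
E
```

```text
t 17.52 frame mm [ -2.5 107.7 152.1] turn err [65.24  0.24 -9.1 ] open 51.9 F(frame) [ 0.5 -0.5 -0.1] M [0.   0.36 0.01] q [ 0.31  0.55 -0.19  2.17  1.06  0.04 -2.23]
[ 0.54103556 -0.12697429  0.2226185 ]
[[[2.05, 0.5, 0.53], [0.18, 0.97, 0.39], 5.2], [[2.05, 0.5, 0.52], [0.18, 0.99, 0.36], 5.2], [[2.05, 0.49, 0.53], [0.18, 1.0, 0.33], 5.2], [[2.04, 0.5, 0.52], [0.2, 1.0, 0.29], 5.2], [[2.05, 0.5, 0.53], [0.2, 1.02, 0.26], 5.2], [[2.05, 0.5, 0.52], [0.21, 1.02, 0.22], 5.2], [[2.05, 0.5, 0.53], [0.21, 1.02, 0.19], 5.2], [[2.05, 0.49, 0.52], [0.22, 1.03, 0.15], 5.2], [[2.05, 0.5, 0.53], [0.24, 1.04, 0.12], 5.2], [[2.04, 0.5, 0.52], [0.24, 1.03, 0.09], 5.2], [[2.05, 0.5, 0.53], [0.25, 1.04, 0.05], 5.2], [[2.05, 0.5, 0.52], [0.25, 1.03, 0.01], 5.2]]
```

q7 would run out of range this way. The half-turned grasp (jaw y = +frame y) suits the joints, so I turn back to that.

```bash
cat >> h.py <<'E'
GB=np.stack([-F[:,2],F[:,1],F[:,0]],1)
E
python3 - <<'E'
from h import *
rows(at(0,20,140),grasp(F),12,5.2)
E
```

```text
[[[-5.44, -0.02, 0.76], [0.04, 0.68, 0.28], 5.2], [[-5.43, -0.02, 0.76], [0.04, 0.65, 0.34], 5.2], [[-5.44, -0.02, 0.76], [0.05, 0.62, 0.41], 5.2], [[-5.44, -0.02, 0.75], [0.07, 0.57, 0.46], 5.2], [[-5.43, -0.02, 0.76], [0.06, 0.53, 0.51], 5.2], [[-5.44, -0.02, 0.76], [0.08, 0.47, 0.56], 5.2], [[-5.44, -0.02, 0.76], [0.08, 0.42, 0.6], 5.2], [[-5.44, -0.02, 0.76], [0.09, 0.36, 0.64], 5.2], [[-5.43, -0.02, 0.76], [0.09, 0.29, 0.67], 5.2], [[-5.44, -0.02, 0.75], [0.1, 0.23, 0.7], 5.2], [[-5.44, -0.02, 0.76], [0.09, 0.16, 0.71], 5.2], [[-5.43, -0.02, 0.76], [0.1, 0.09, 0.73], 5.2]]
```

Emit:
{"method": "drive_tool", "body": {
  "deltas": [
    [[-5.4, 0, 0.76], [0, 0.7, 0.3], 5.2],
    [[-5.4, 0, 0.76], [0, 0.7, 0.3], 5.2],
    [[-5.4, 0, 0.76], [0.1, 0.6, 0.4], 5.2],
    [[-5.4, 0, 0.76], [0.1, 0.6, 0.5], 5.2],
    [[-5.4, 0, 0.76], [0.1, 0.5, 0.5], 5.2],
    [[-5.4, 0, 0.76], [0.1, 0.5, 0.6], 5.2],
    [[-5.4, 0, 0.76], [0.1, 0.4, 0.6], 5.2],
    [[-5.4, 0, 0.76], [0.1, 0.4, 0.6], 5.2],
    [[-5.4, 0, 0.76], [0.1, 0.3, 0.7], 5.2],
    [[-5.4, 0, 0.76], [0.1, 0.2, 0.7], 5.2],
    [[-5.4, 0, 0.76], [0.1, 0.2, 0.7], 5.2],
    [[-5.4, 0, 0.76], [0.1, 0.1, 0.7], 5.2]
  ]
}}

```text
clock: 18.52
tool_pos: [0.5278, -0.2059, 0.2102]
eef_rot: [0.667, 0.272, -0.43, 0.544]
contact_force: [0.2, 0.5, -0.2]
opening: 0.591
```

```bash
python3 - <<'E'
from h import *
inframe(); rows(at(0,-10,130),GB,20,5.2)
E
```

```text
t 18.52 frame mm [ -4.5  27.8 139. ] turn err [ 3.84  0.38 -0.44] open 52.0 F(frame) [-0.   0.5 -0.2] M [ 0.04  0.43 -0.01] q [ 0.62  0.62 -0.47  2.25  2.31  0.3  -2.26]
[[[-4.69, -0.03, 0.0], [0.04, 0.04, 0.19], 5.2], [[-4.69, -0.04, 0.0], [0.05, 0.02, 0.19], 5.2], [[-4.7, -0.03, 0.01], [0.04, 0.0, 0.19], 5.2], [[-4.69, -0.03, 0], [0.04, -0.01, 0.19], 5.2], [[-4.69, -0.03, 0.0], [0.05, -0.03, 0.18], 5.2], [[-4.69, -0.03, 0.0], [0.04, -0.04, 0.19], 5.2], [[-4.69, -0.04, 0.01], [0.05, -0.06, 0.18], 5.2], [[-4.7, -0.03, 0], [0.04, -0.07, 0.18], 5.2], [[-4.69, -0.03, 0.0], [0.05, -0.09, 0.17], 5.2], [[-4.69, -0.03, 0.0], [0.04, -0.09, 0.16], 5.2], [[-4.69, -0.04, 0.0], [0.04, -0.12, 0.15], 5.2], [[-4.69, -0.03, 0.01], [0.05, -0.12, 0.15], 5.2], [[-4.7, -0.03, 0], [0.04, -0.14, 0.13], 5.2], [[-4.69, -0.03, 0.0], [0.05, -0.14, 0.12], 5.2], [[-4.69, -0.04, 0.0], [0.04, -0.16, 0.11], 5.2], [[-4.69, -0.03, 0.01], [0.05, -0.17, 0.1], 5.2], [[-4.69, -0.03, 0], [0.04, -0.17, 0.08], 5.2], [[-4.69, -0.03, 0.0], [0.05, -0.17, 0.07], 5.2], [[-4.7, -0.04, 0.0], [0.04, -0.19, 0.05], 5.2], [[-4.69, -0.03, 0.0], [0.05, -0.18, 0.04], 5.2]]
```

Emit:
{"method": "drive_tool", "body": {
  "deltas": [
    [[-4.7, 0, 0], [0, 0, 0.2], 5.2],
    [[-4.7, 0, 0], [0, 0, 0.2], 5.2],
    [[-4.7, 0, 0], [0, 0, 0.2], 5.2],
    [[-4.7, 0, 0], [0, 0, 0.2], 5.2],
    [[-4.7, 0, 0], [0, 0, 0.2], 5.2],
    [[-4.7, 0, 0], [0, 0, 0.2], 5.2],
    [[-4.7, 0, 0], [0, 0, 0.2], 5.2],
    [[-4.7, 0, 0], [0, -0.1, 0.2], 5.2],
    [[-4.7, 0, 0], [0, -0.1, 0.2], 5.2],
    [[-4.7, 0, 0], [0, -0.1, 0.2], 5.2]
  ]
}}

```text
clock: 19.35
tool_pos: [0.526, -0.2261, 0.2117]
eef_rot: [0.395, 0.421, -0.286, 0.765]
contact_force: [-0.6, 0.3, 0.0]
opening: 0.588
```

Emit:
{"method": "drive_tool", "body": {
  "deltas": [
    [[-4.7, 0, 0], [0, -0.1, 0.1], 5.2],
    [[-4.7, 0, 0], [0, -0.1, 0.1], 5.2],
    [[-4.7, 0, 0], [0, -0.1, 0.1], 5.2],
    [[-4.7, 0, 0], [0, -0.1, 0.1], 5.2],
    [[-4.7, 0, 0], [0, -0.2, 0.1], 5.2],
    [[-4.7, 0, 0], [0, -0.2, 0.1], 5.2],
    [[-4.7, 0, 0], [0, -0.2, 0.1], 5.2],
    [[-4.7, 0, 0], [0, -0.2, 0.1], 5.2],
    [[-4.7, 0, 0], [0, -0.2, 0], 5.2],
    [[-4.7, 0, 0], [0, -0.2, 0], 5.2],
    [[0, 0, 0], [0, 0, 0], 5.2]
  ]
}}

```text
clock: 20.27
tool_pos: [0.5227, -0.2448, 0.2121]
eef_rot: [0.059, 0.5, -0.095, 0.859]
contact_force: [0.7, -0.3, 0.1]
opening: 0.587
```

```bash
cat >> h.py <<'E'
def knob(n,im,c,z=-15):
    f=im.astype(int); m=((f[...,0]>70)&(f[...,0]>1.9*f[...,1])&(f[...,0]>1.7*f[...,2])).astype(np.uint8)
    l,lab,stt,cen=cv2.connectedComponentsWithStats(m)
    q=proj(c,at(0,0,z))[0]
    for j in range(1,l):
        if stt[j,4]>20 and np.linalg.norm(cen[j]-q)<90:
            B=stt[j]; g=lambda u,v:(lambda o,d:(o+d*(z-o[2])/d[2]).round(1))(F.T@(ray(c,u,v)[0]-P0)*1e3,F.T@ray(c,u,v)[1])
            print(n,B,cen[j].round(1),g(*cen[j]),'corners',g(B[0],B[1]),g(B[0]+B[2],B[1]+B[3]))
E
python3 - <<'E'
from h import *
inframe(); im,c=snap('wrist','w6'); knob('w6',im,c); print(proj(c,np.array([at(0,-20,-15),at(0,16,-15)])))
rows(at(0,-16,40),GB,12,5.2)
E
```

```text
t 20.27 frame mm [ -0.3 -11.2 138.7] turn err [-8.997e+01  5.900e-01 -6.000e-02] open 51.6 F(frame) [ 0.7 -0.1 -0.3] M [ 0.15  0.32 -0.01] q [ 0.53  0.6  -0.18  2.22  3.09  0.18 -1.33]
w6 [263 191  14   8  40] [267.9 196.2] [  3.  -20.1 -15. ] corners [ -2.4 -24.9 -15. ] [  5.8 -11.2 -15. ]
[[268.02393765 193.34475678]
 [304.47150356 193.25792781]]
[[[-0.02, -0.03, -0.03], [0.82, -0.05, 0.01], 5.2], [[-0.02, -0.04, -0.03], [0.83, -0.04, 0.0], 5.2], [[-0.02, -0.03, -0.03], [0.82, -0.05, 0.01], 5.2], [[-0.02, -0.03, -0.03], [0.82, -0.05, 0.01], 5.2], [[-0.02, -0.04, -0.03], [0.82, -0.04, 0.0], 5.2], [[-0.02, -0.03, -0.03], [0.83, -0.05, 0.01], 5.2], [[-0.02, -0.03, -0.03], [0.82, -0.04, 0], 5.2], [[-0.02, -0.04, -0.03], [0.82, -0.04, 0.0], 5.2], [[-0.02, -0.03, -0.03], [0.83, -0.05, 0.01], 5.2], [[-0.02, -0.03, -0.03], [0.82, -0.04, 0], 5.2], [[-0.02, -0.04, -0.03], [0.82, -0.04, 0.0], 5.2], [[-0.02, -0.03, -0.03], [0.83, -0.05, 0.0], 5.2]]
```

View pics/w6.png

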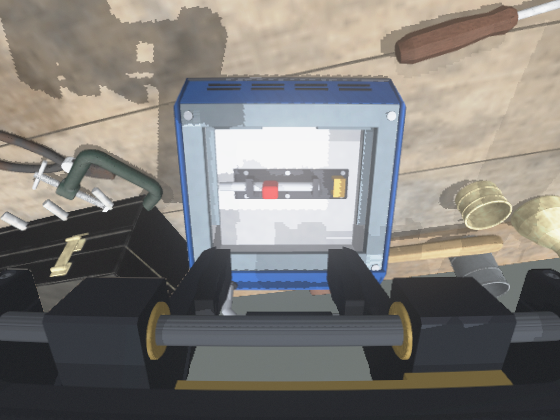

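View 12 (the last) shows the red knob at about (270,191), which is frame y of about -18, inside the cavity. The brass keeper is at (340,187), to +y. The jaws straddle the knob, so I descend.

Emit:
{"method": "drive_tool", "body": {
  "deltas": [
    [[0, 0, 0], [0.8, -0.04, 0], 5.2],
    [[0, -0.07, 0], [0.8, -0.04, 0], 5.2],
    [[0, -0.07, 0], [0.8, -0.04, 0], 5.2],
    [[0, -0.07, 0], [0.8, -0.04, 0], 5.2],
    [[0, -0.07, 0], [0.8, -0.04, 0], 5.2],
    [[0, -0.07, 0], [0.8, -0.04, 0], 5.2],
    [[0, -0.07, 0], [0.8, -0.04, 0], 5.2],
    [[0, -0.07, 0], [0.8, -0.04, 0], 5.2],
    [[0, -0.07, 0], [0.8, -0.04, 0], 5.2],
    [[0, 0, 0], [0.8, -0.04, 0], 5.2],
    [[0, 0, 0], [0.8, -0.04, 0], 5.2],
    [[0, 0, 0], [0, 0, 0], 5.2]
  ]
}}

```text
clock: 21.32
tool_pos: [0.5655, -0.2588, 0.1352]
eef_rot: [0.06, 0.495, -0.096, 0.862]
contact_force: [-0.6, -0.3, 0.5]
opening: 0.593
```

```bash
python3 - <<'E'
from h import *
inframe(); im,c=snap('wrist','w7'); knob('w7',im,c); print(proj(c,np.array([at(0,-20,-15),at(0,16,-15)])))
rows(at(0,-17,-20),GB,10,5.2)
E
```

```text
t 21.32 frame mm [  0.1 -15.2  49.6] turn err [-89.77   0.12   0.45] open 52.2 F(frame) [-0.2 -0.5  0.7] M [ 0.19  0.3  -0.01] q [ 0.51  0.79 -0.17  2.15  3.09  0.31 -1.33]
w7 [262 216  22  17 341] [272.6 223.9] [ -1.1 -18.3 -15. ] corners [ -7.1 -25.6 -15. ] [  5.9 -10.2 -15. ]
[[270.16481778 225.35624556]
 [320.99410268 225.00631437]]
[[[-0.02, 0.02, -0.04], [0.7, -0.02, 0], 5.2], [[-0.02, 0.02, -0.03], [0.71, -0.02, -0.01], 5.2], [[-0.03, 0.02, -0.04], [0.7, -0.03, 0.0], 5.2], [[-0.02, 0.02, -0.03], [0.7, -0.02, 0], 5.2], [[-0.02, 0.02, -0.04], [0.7, -0.02, 0], 5.2], [[-0.02, 0.02, -0.04], [0.71, -0.02, -0.01], 5.2], [[-0.03, 0.02, -0.03], [0.7, -0.02, 0.0], 5.2], [[-0.02, 0.03, -0.04], [0.7, -0.02, 0.0], 5.2], [[-0.02, 0.02, -0.04], [0.71, -0.02, 0], 5.2], [[-0.02, 0.02, -0.03], [0.7, -0.02, 0], 5.2]]
```

Measured knob: y -25.6 to -10.2 (centre -18), width 15.4 against 16 given, at x≈0. That agrees.

Emit:
{"method": "drive_tool", "body": {
  "deltas": [
    [[0, 0, 0], [0.7, -0.03, 0], 5.2],
    [[0, 0, 0], [0.7, -0.03, 0], 5.2],
    [[0, 0, 0], [0.7, -0.03, 0], 5.2],
    [[0, 0, 0], [0.7, -0.03, 0], 5.2],
    [[0, 0, 0], [0.7, -0.03, 0], 5.2],
    [[0, 0, 0], [0.7, -0.03, 0], 5.2],
    [[0, 0, 0], [0.7, -0.03, 0], 5.2],
    [[0, 0, 0], [0.7, -0.03, 0], 5.2],
    [[0, 0, 0], [0.7, -0.03, 0], 5.2],
    [[0, 0, 0], [0.6, 0, 0], 5.2],
    [[0, 0, 0], [0, 0, 0], 5.2]
  ]
}}

```text
clock: 22.28
tool_pos: [0.5987, -0.2687, 0.0758]
eef_rot: [0.06, 0.495, -0.096, 0.862]
contact_force: [0.5, -1.2, -0.2]
opening: 0.591
```

Emit:
{"method": "drive_tool", "body": {
  "deltas": [
    [[0, 0, 0], [0, 0, 0], 4],
    [[0, 0, 0], [0, 0, 0], 3],
    [[0, 0, 0], [0, 0, 0], 2],
    [[0, 0, 0], [0, 0, 0], 1],
    [[0, 0, 0], [0, 0, 0], 1],
    [[0, 0, 0], [0, 0, 0], 1],
    [[0, 0, 0], [0, 0, 0], 1]
  ],
  "force": 12
}}

```text
clock: 22.87
tool_pos: [0.5982, -0.2695, 0.0772]
eef_rot: [0.059, 0.494, -0.097, 0.862]
contact_force: [-1.1, -1.6, 1.2]
opening: 0.181
```

```bash
python3 -c "
from h import *
inframe()"
```

```text
t 22.87 frame mm [  0.8 -18.3 -17.7] turn err [-8.975e+01  1.000e-02  4.400e-01] open 15.9 F(frame) [-0.  -1.8  1.4] M [-0.13  0.38 -0.17] q [ 0.49  0.92 -0.16  2.07  3.09  0.35 -1.32]
```

Emit:
{"method": "drive_tool", "body": {
  "deltas": [
    [[0, 0, 0], [0, 0.2, 0], 1],
    [[0, 0, 0], [0, 0.3, 0], 1],
    [[0, 0, 0], [0, 0.3, 0], 1],
    [[0, 0, 0], [0, 0.3, 0], 1],
    [[0, 0, 0], [0, 0.3, 0], 1],
    [[0, 0, 0], [0, 0.3, 0], 1],
    [[0, 0, 0], [0, 0.3, 0], 1],
    [[0, 0, 0], [0, 0.3, 0], 1],
    [[0, 0, 0], [0, 0.3, 0], 1],
    [[0, 0, 0], [0, 0.3, 0], 1],
    [[0, 0, 0], [0, 0.2, 0], 1],
    [[0, 0, 0], [0, 0, 0], 1]
  ],
  "force": 25
}}

```text
clock: 23.87
tool_pos: [0.6056, -0.2375, 0.0771]
eef_rot: [0.059, 0.495, -0.096, 0.862]
contact_force: [-1.8, -0.8, 4.6]
opening: 0.174
```

```bash
python3 -c "
from h import *
inframe()"
```

```text
t 23.87 frame mm [  0.8  14.6 -17.8] turn err [-89.83   0.13   0.52] open 15.3 F(frame) [ 0.9 -1.2  4.8] M [-0.17  0.27 -0.2 ] q [ 0.42  0.91 -0.14  2.09  3.04  0.38 -1.34]
```

Emit:
{"method": "drive_tool", "body": {
  "deltas": [
    [[0, 0, 0], [0, 0.1, 0], 1],
    [[0, 0, 0], [0, 0.1, 0], 1],
    [[0, 0, 0], [0, 0.1, 0], 1],
    [[0, 0, 0], [0, 0, 0], 1]
  ]
}}

```text
clock: 24.2
tool_pos: [0.6058, -0.237, 0.0772]
eef_rot: [0.059, 0.494, -0.098, 0.862]
contact_force: [-2.1, -4.4, 3.6]
opening: 0.18
```

```bash
python3 -c "
from h import *
inframe()"
```

```text
t 24.2 frame mm [  0.9  15.1 -17.7] turn err [-8.972e+01 -4.000e-02  3.900e-01] open 15.8 F(frame) [ 0.9 -4.7  3.6] M [-0.79  0.38 -0.46] q [ 0.41  0.91 -0.14  2.09  3.04  0.38 -1.34]
```

Emit:
{"method": "drive_tool", "body": {
  "deltas": [
    [[0, 0, 0], [0, 0.1, 0], 1],
    [[0, 0, 0], [0, 0.1, 0], 1],
    [[0, 0, 0], [0, 0.1, 0], 1],
    [[0, 0, 0], [0, 0.1, 0], 1],
    [[0, 0, 0], [0, 0, 0], 1]
  ]
}}

```text
clock: 24.62
tool_pos: [0.6058, -0.2368, 0.0772]
eef_rot: [0.059, 0.494, -0.101, 0.861]
contact_force: [-3.3, -9.1, 1.8]
opening: 0.174
```

```bash
python3 -c "
from h import *
inframe()"
```

```text
t 24.62 frame mm [  0.9  15.2 -17.7] turn err [-89.55  -0.32   0.15] open 15.3 F(frame) [-0.1 -9.7  2.2] M [-1.72  0.64 -1.06] q [ 0.41  0.91 -0.13  2.09  3.03  0.39 -1.34]
```

It is against a hard stop: the load grows to about 10 N with no motion at y≈15.2, so the bolt is home. Open and withdraw.

Emit:
{"method": "drive_tool", "body": {
  "deltas": [
    [[0, 0, 0], [0, 0, 0], 2.2],
    [[0, 0, 0], [0, 0, 0], 3],
    [[0, 0, 0], [0, 0, 0], 3.6],
    [[0, 0, 0], [0, -0.2, 0], 4],
    [[0, 0, 0], [0, -0.2, 0], 4],
    [[0, 0, 0], [0, 0, 0], 4]
  ]
}}

```text
clock: 25.12
tool_pos: [0.6059, -0.2353, 0.0769]
eef_rot: [0.06, 0.495, -0.096, 0.862]
contact_force: [0.2, -0.1, 0.7]
opening: 0.454
```

Emit:
{"method": "drive_tool", "body": {
  "deltas": [
    [[0, 0, 0], [-0.5, 0, 0], 4],
    [[0, 0, 0], [-1, 0, 0], 4],
    [[0, 0, 0], [-1.5, 0, 0], 4],
    [[0, 0, 0], [-2, 0, 0], 4],
    [[0, 0, 0], [-2, 0, 0], 4],
    [[0, 0, 0], [-2, 0, 0], 4],
    [[0, 0, 0], [-2, 0, 0], 4],
    [[0, 0, 0], [-1.5, 0, 0], 4],
    [[0, 0, 0], [0, 0, 0], 4],
    [[0, 0, 0], [0, 0, 0], 4]
  ]
}}

```text
clock: 25.95
tool_pos: [0.5445, -0.2222, 0.1862]
eef_rot: [0.059, 0.494, -0.097, 0.862]
contact_force: [-0.2, -0.1, -0.5]
opening: 0.454
```

```bash
python3 - <<'E'
from h import *
inframe(); im,c=snap('wrist','w8'); knob('w8',im,c); print(proj(c,np.array([at(0,-20,-15),at(0,16,-15)])))
a,ca=load('scene0')
im2,c2=snap('scene','sc3'); b,cb=load('side0'); im3,c3=snap('side','s3')
# bystander change: mean abs diff in their regions
for n,A,B,R_ in(('screwdriver side',b,im3,(190,262,296,322)),('pencil side',b,im3,(215,262,328,342)),('tin side',b,im3,(208,242,196,228)),('green side',b,im3,(265,345,335,435))):
    y0,y1,x0,x1=R_; print(n,np.abs(A[y0:y1,x0:x1].astype(int)-B[y0:y1,x0:x1]).mean().round(1))
# cover on mat: orange tab + vents in side view
f=im3.astype(int); m=((f.min(2)>75)).astype(np.uint8); k=np.zeros_like(m); k[285:355,225:300]=1
v,u=np.nonzero(m*k); print('vents',len(u),onz(c3,u.mean(),v.mean(),.009), onz(c3,(u.min()+u.max())/2,(v.min()+v.max())/2,.009))
h=cv2.cvtColor(im3,cv2.COLOR_RGB2HSV); m=cv2.inRange(h,(5,150,120),(20,255,255)); k=np.zeros_like(m);k[270:370,195:320]=255
v,u=np.nonzero(m&k); print('tab',len(u),onz(c3,u.mean(),v.mean(),.015))
E
```

```text
t 25.95 frame mm [  0.8  15.7 108.2] turn err [-8.98e+01 -1.00e-02  5.30e-01] open 39.9 F(frame) [-0.3 -0.1 -0.3] M [0.19 0.33 0.02] q [ 0.44  0.66 -0.15  2.23  3.04  0.27 -1.35]
w8 [270 193  16  13 197] [277.6 198.9] [ -0.5  16.2 -15. ] corners [ -6.1   9.6 -15. ] [  6.1  23.7 -15. ]
[[236.83198601 199.73422132]
 [277.32372129 199.50533358]]
screwdriver side 2.7
pencil side 1.6
tin side 4.6
green side 1.1
vents 460 [0.60433579 0.25864589 0.009     ] [0.60240311 0.25125441 0.009     ]
tab 316 [0.5816833  0.25064125 0.015     ]
```

```bash
python3 - <<'E'
from h import *
b,_=load('side0'); d,_=load('s3'); a,_=load('scene0'); e,_=load('sc3')
for n,A,B,(y0,y1,x0,x1) in(('tin side',b,d,(208,242,196,228)),('tin scene',a,e,(188,218,216,248)),('sd scene',a,e,(225,275,245,320)),('sd side',b,d,(190,262,296,322))):
    t=cv2.cvtColor(A,7)[y0:y1,x0:x1]; R_=cv2.matchTemplate(cv2.cvtColor(B,7)[y0-8:y1+8,x0-8:x1+8],t,cv2.TM_CCOEFF_NORMED); _,s,_,l=cv2.minMaxLoc(R_); print(n,round(s,3),np.array(l)-8)
r.finish_job()
E
```

```text
tin side 0.936 [0 0]
tin scene 0.921 [0 0]
sd scene 0.977 [0 0]
sd side 0.987 [0 0]
the job is handed in; nothing more can be done
```

The console is locked out and the job was handed in at about 26 s of the 61 s allowed.

I pinched the tab fully in (jaws at 22–23 mm), swung the cover up 22.4° about its upper edge and then drew it out along its own -x. I set it down on the mat under light contact and let it go. I then gripped the red knob and slid the bolt until it hit its stop.

**Last checks:**
- **Cover:** the wrist view after release showed it flat on the mat, outer side up and centred to a few mm. My two mat-centre estimates differ by about 5 mm in y (0.245 and 0.250).
- **Bolt:** the knob is at frame y +16.2 mm, against +16 for fully home. Before I let go, the load rose to about 10 N with no further travel.
- **Bystanders:** template matching gave zero pixel shift for the screwdriver and the tin. The tin's match was weaker, at 0.92–0.94. The pencil and the green look-alike were compared only by image difference, which was 1–2 grey levels.
- **Gripper:** it is clear of everything.

**What did not go to plan:**
- Some arm rows were cut short by the joint-speed caps and had to be finished with extra moves.
- My first gripper turn for the bolt ran near joint limits, so I used the half-turned grasp instead.
- The 12-picture viewing limit was used up, so the final state was checked by numbers, not by eye.

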